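# Build the sieve stack on the shaker and start it

### The job

Set up the small sieve shaker for its empty check run: seat the pan on the shaker's plate with both ears fully down over the pegs, nest every sieve that is out on the bench onto it, finest mesh (shallowest frame) at the bottom to coarsest (deepest) at the top, each fully home in the one below, and close the stack with the lid. Only then press the sprung selector knob down and, holding it down, turn it clockwise from the stop mark to the run mark, and let it spring back up there. Leave the jar, the beaker and the brush where they are.

Things in the scene. Friction and masses are not known exactly. Their poses are not given: they have to be found in the camera images.
- sieve1: Round steel sieve, finest mesh (close wires), frame 20 mm deep: wall 65 mm outside, 60 mm inside diameter, z = 0 to 20 mm. Skirt below (56.6 tapering to 52 mm) reaches z = -8 mm and enters the mouth underneath until the frame's lower edge rests on that rim. Origin: on the axis at the frame's lower edge, 8 mm over the bench as it stands; z up. 90 g. None if absent.
- sieve2: Round steel sieve, second finest mesh, frame 26 mm deep: wall 65 mm outside, 60 mm inside diameter, z = 0 to 26 mm. Skirt below (56.6 tapering to 52 mm) reaches z = -8 mm and enters the mouth underneath until the frame's lower edge rests on that rim. Origin: on the axis at the frame's lower edge, 8 mm over the bench as it stands; z up. 96 g. None if absent.
- sieve3: Round steel sieve, middle mesh, frame 32 mm deep: wall 65 mm outside, 60 mm inside diameter, z = 0 to 32 mm. Skirt below (56.6 tapering to 52 mm) reaches z = -8 mm and enters the mouth underneath until the frame's lower edge rests on that rim. Origin: on the axis at the frame's lower edge, 8 mm over the bench as it stands; z up. 102 g. None if absent.
- sieve4: Round steel sieve, second coarsest mesh, frame 38 mm deep: wall 65 mm outside, 60 mm inside diameter, z = 0 to 38 mm. Skirt below (56.6 tapering to 52 mm) reaches z = -8 mm and enters the mouth underneath until the frame's lower edge rests on that rim. Origin: on the axis at the frame's lower edge, 8 mm over the bench as it stands; z up. 108 g. None if absent.
- sieve5: Round steel sieve, coarsest mesh (wide openings), frame 44 mm deep: wall 65 mm outside, 60 mm inside diameter, z = 0 to 44 mm. Skirt below (56.6 tapering to 52 mm) reaches z = -8 mm and enters the mouth underneath until the frame's lower edge rests on that rim. Origin: on the axis at the frame's lower edge, 8 mm over the bench as it stands; z up. 114 g. None if absent.
- sieve1_rim (a point): Centre of the mouth of sieve1 (grip its wall across the outside) in the plane of its rim, 20 mm above its origin. The mesh floor lies 2 mm above the origin. When the next piece is home, that piece's origin lies on this point.
- sieve2_rim (a point): Centre of the mouth of sieve2 (grip its wall across the outside) in the plane of its rim, 26 mm above its origin. The mesh floor lies 2 mm above the origin. When the next piece is home, that piece's origin lies on this point.
- sieve3_rim (a point): Centre of the mouth of sieve3 (grip its wall across the outside) in the plane of its rim, 32 mm above its origin. The mesh floor lies 2 mm above the origin. When the next piece is home, that piece's origin lies on this point.
- sieve4_rim (a point): Centre of the mouth of sieve4 (grip its wall across the outside) in the plane of its rim, 38 mm above its origin. The mesh floor lies 2 mm above the origin. When the next piece is home, that piece's origin lies on this point.
- sieve5_rim (a point): Centre of the mouth of sieve5 (grip its wall across the outside) in the plane of its rim, 44 mm above its origin. The mesh floor lies 2 mm above the origin. When the next piece is home, that piece's origin lies on this point.
- pan: Steel receiving pan, 65 mm outside and 60 mm inside diameter, 30 mm high, floor 7 mm; at its foot two like ears (6 mm thick, 26 mm wide) along its +x and -x, out to 53 mm from the axis, each with a vertical 10 mm through hole 41 mm from the axis. A half turn makes no difference. Grip across the wall, along its y. Origin: centre of the underside. About 130 g.
- pan_rim (a point): Centre of the pan's mouth, 30 mm above the pan's origin. When a sieve is home on the pan, the sieve's origin lies on this point.
- lid: Steel lid: 67 mm disc, 4 mm thick from z = 0, below it the same 8 mm skirt as the sieves (56.6 tapering to 52 mm), on top a black upright grip knob, 22 mm diameter, from z = 7 to 26 mm. Origin: on the axis at the disc's underside, 8 mm above the bench when it lies there knob up. About 90 g.
- shaker: Sieve shaker, fixed to the bench: white and grey housing 170 (its x) x 330 (its y) x 60 mm high, front towards the robot (-x). Round steel plate on its left (+y) half, selector knob on its right half, 180 mm to the right of the plate's centre; marks beside the knob: short = stop, long = run. Origin: centre of the underside.
- shaker_seat (a point): Centre of the upper face of the shaker's steel plate (112 mm across, 80 mm above the bench). Two upright pegs stand 41 mm from it along its +x and -x: 7 mm diameter, straight for 8 mm, then tapering to 3 mm at their tips, 15 mm above the plate. The pan's origin lies here when its ears are fully down over the pegs. Same axes as the shaker.
- selector_grip (a point): On the axis of the black selector knob, 94 mm above the bench when the knob is up. Knob: disc of 52 mm diameter, upper face 19 mm below this point, and on it an upright grip bar 48 mm long, 14 mm wide, its top 7 mm above this point. The bar's length is this point's x (it turns with the knob); white pointer line at the +x end.
- selector_press (a joint): How far the sprung selector knob is pressed down, m: 0 up, 0.006 fully down. About 3 N to start it, 9 N fully down; it springs back up when let go.
- selector (a joint): Turn of the selector knob, rad, clockwise from above: 0 at the stop mark, 1.2 (end stop) at the run mark. Light friction: stays where left. Locked at either mark while up (0.12 rad of play); turns freely when pressed 4 mm or more. Let go between the marks it stays caught down; above about 1.07 it springs up.
- sample_jar: Bystander: closed amber jar, 60 mm across, 85 mm high. Origin: centre of the underside.
- beaker: Bystander: clear plastic beaker, 64 mm across, 75 mm high. Origin: centre of the underside.
- sieve_brush: Bystander: brush about 170 mm long, lying flat. Origin: under its middle.
There are look-alikes about, which are no part of the job. What is shaped like the lid but green is not meant.

How it is judged:
On the way, in this order (a step that is already met when the one before it is completed fails the run):
1. pan on the pegs, all sieves nested in order on it and the lid on, the selector still at stop (distance between pan and shaker_seat below 0.0035 m and angle between the x axis of pan and the x axis of shaker_seat, either way round below 0.08 rad and angle between pan's own z axis and vertical below 0.05 rad and distance between sieve1 and pan_rim below 0.004 m and angle between each of sieve1, sieve2, sieve3, sieve4, sieve5, lid's own z axis and vertical below 0.06 rad and (distance between sieve2 and sieve1_rim below 0.004 m or distance between sieve2 and pan_rim below 0.004 m) and (distance between sieve3 and sieve2_rim below 0.004 m or distance between sieve3 and sieve1_rim below 0.004 m or distance between sieve3 and pan_rim below 0.004 m) and (distance between sieve4 and sieve3_rim below 0.004 m or distance between sieve4 and sieve2_rim below 0.004 m or distance between sieve4 and sieve1_rim below 0.004 m or distance between sieve4 and pan_rim below 0.004 m) and (distance between sieve5 and sieve4_rim below 0.004 m or distance between sieve5 and sieve3_rim below 0.004 m or distance between sieve5 and sieve2_rim below 0.004 m or distance between sieve5 and sieve1_rim below 0.004 m or distance between sieve5 and pan_rim below 0.004 m) and (distance between lid and sieve5_rim below 0.004 m or distance between lid and sieve4_rim below 0.004 m or distance between lid and sieve3_rim below 0.004 m or distance between lid and sieve2_rim below 0.004 m or distance between lid and sieve1_rim below 0.004 m) and value of joint selector below 0.25 rad), for 0.3 s.
2. selector pressed down at stop (value of joint selector_press above 0.0035 m and value of joint selector below 0.25 rad), for 0.05 s.
3. selector turned to run while held down (value of joint selector_press above 0.003 m and value of joint selector above 1 rad), for 0.05 s.
At the end, for the whole second after the job is handed in: Pan within 3.5 mm of its seat, ears on the pegs (within 0.08 rad) and level; each sieve on the bench's set within 4 mm of fully home on the next finer one (the finest on the pan), the lid likewise on the top sieve, all level; selector past 1.0 rad (run) and sprung up (less than 1.5 mm down) (distance between pan and shaker_seat below 0.0035 m and angle between the x axis of pan and the x axis of shaker_seat, either way round below 0.08 rad and angle between pan's own z axis and vertical below 0.05 rad and distance between sieve1 and pan_rim below 0.004 m and angle between each of sieve1, sieve2, sieve3, sieve4, sieve5, lid's own z axis and vertical below 0.06 rad and (distance between sieve2 and sieve1_rim below 0.004 m or distance between sieve2 and pan_rim below 0.004 m) and (distance between sieve3 and sieve2_rim below 0.004 m or distance between sieve3 and sieve1_rim below 0.004 m or distance between sieve3 and pan_rim below 0.004 m) and (distance between sieve4 and sieve3_rim below 0.004 m or distance between sieve4 and sieve2_rim below 0.004 m or distance between sieve4 and sieve1_rim below 0.004 m or distance between sieve4 and pan_rim below 0.004 m) and (distance between sieve5 and sieve4_rim below 0.004 m or distance between sieve5 and sieve3_rim below 0.004 m or distance between sieve5 and sieve2_rim below 0.004 m or distance between sieve5 and sieve1_rim below 0.004 m or distance between sieve5 and pan_rim below 0.004 m) and (distance between lid and sieve5_rim below 0.004 m or distance between lid and sieve4_rim below 0.004 m or distance between lid and sieve3_rim below 0.004 m or distance between lid and sieve2_rim below 0.004 m or distance between lid and sieve1_rim below 0.004 m) and value of joint selector above 1 rad and value of joint selector_press below 0.0015 m); the robot touches nothing.
It fails at once if the jar is disturbed (moved more than 25 mm) (distance of sample_jar from where it was at the start of the episode above 0.025 m).
It fails at once if the beaker is disturbed (moved more than 25 mm) (distance of beaker from where it was at the start of the episode above 0.025 m).
It fails at once if the brush is disturbed (moved more than 25 mm) (distance of sieve_brush from where it was at the start of the episode above 0.025 m).
Of sieve1, sieve2, sieve3, sieve4, sieve5 only 3 to 5 are there at a start; the rules pass over those that are not, and their reading is None.
At some moment in a run one of sieve1, sieve2, sieve3, sieve4, sieve5, lid may be knocked a few centimetres aside while the robot is not near it.
It also fails if it takes over 210 s, if anything falls off the work surface, if the arm or the gripper's body presses on something with over 40 N, if the wrist force passes 120 N, or if a joint passes its speed limit or range.

### The arm

A 6-joint arm with a two-finger parallel gripper is mounted at the origin on the work surface. World frame = base frame: x ahead of the robot, y to its left, z up, the work surface at z = 0. Lengths are in m, angles in rad, forces in N, time in s.
With the tool pointing down it reaches from about 0.425 to 1.125 m from the base axis. Payload 14.9 kg.
Tool frame: the origin (TCP) lies at the very end of the fingers, on their centre line; the grasp point (between the pads) lies 19 mm behind it (env.grasp_offset is the distance from the TCP to the grasp point, in m); z points along the fingers, y is the line along which they close (so a half turn about z gives the same grasp; the last joint's range is limited). The gripper opens to 91 mm and grips with 3 to 60 N. Pads are 32 mm wide; open, the fingers measure 118 mm over their backs; the gripper's body (76 mm by 178 mm) begins 60 mm behind the grasp point.
Start: joints at [1.111, 0.379, 1.734, -0, 1.028, -0.033], TCP at [0.29, 0.637, 0.214] pointing down, gripper open.
Joint ranges: [-2.77, 2.77], [-0.74, 2.19], [0, 2.66], [-1.06, 4.2], [0.31, 2.87], [-3.08, 3.08]. Speed limits (rad/s): [1.89, 1.89, 2.39, 3.14, 3.14, 3.14].

### API

Orientations are given as a unit quaternion [x, y, z, w].
In Python, from cell import env gives the robot as it stands. The module is installed in compiled form; this text tells all that it offers.
- The arm moves only by the tool carry_out, never from a script. Its argument "deltas" is one flat list of numbers, 7 for each row, row after row: the turn, a rotation vector about the tool's x, y, z in degrees, then the shift along the tool's x, y, z in cm, then the opening, from -1 (shut) to 1 (fully open). A call has exactly 5 rows; each row is the pose to reach, as a shift and turn from the pose commanded when the call began, along the tool's axes at that moment; what a row does not reach only later rows make up. A row lasts 1/10 s, in which the tool goes at most 50 mm and 8.59 degrees, less where a joint would pass 70% of its speed; a pose out of reach is approached as far as the arm can. A call with a gripper value outside its range is refused whole. The fingers move at their own pace and stop on an object; "grip_force" is the grip in N (left out, the last holds). Time passes only in rows, so rows that repeat a pose let the fingers close, or fill a call up. It gives the time, the measured TCP pose, the force, the opening and the grip force at its end, in the units of the state.
- env.observe(): the state, without advancing time (a new reading comes with each control period).
- env.camera(name): name is "side" or "top" or "wrist"; returns the picture (384x512x3 uint8, red, green, blue); there is no depth.
- env.camera_model(name): a dict with "vfov" (degrees; the focal length in pixels is half the picture's height over the tangent of half this angle, whatever the lens; pixels are square), "cx", "cy" (the principal point, pixels), "distortion" ([k1, k2, p1, p2, k3] as OpenCV has them; the pictures are not rectified), "R" (3x3) and "t" (3): a world point X has camera coordinates R X + t. Camera axes: x right, y down, z forward; pixel columns grow to the right and rows downward; lengths in m; the calibration is good to about 2 mm. A picture is of the moment at which its call begins: read the wrist's pose just before it. camera_model takes no time and is no camera call; for the wrist camera it gives the pose at the moment of the call.
- env.finish_job(): hands the job in; it is judged then, once.
Trained networks look in the newest picture that a camera, given by its name, has taken for a name from the list of things; names that differ only in an ending like _2 or _b are one class to them, and where a whole thing is asked for, a point or a joint stands for the part that bears it (a point fixed in the world has none). Each returns a list of dicts, best first, with "confidence" (0 to 1); they miss things now and then, are a little off and sometimes report something else, mostly with a low value. They report only what shows in the picture. A call takes as long as a camera call. They do not tell look-alikes from the thing itself.
- env.spot_in(target, camera): "position" ([x, y, z] in m, in the coordinates of the camera as it stood for that picture, good to about 4 mm: the middle of the surface that is visible of it).
- env.silhouettes(target, camera): "mask" (384x512 bool, what is visible of it).
The state is a dict: "t": time; "joint_positions": joint angles; "qvel": joint speeds; "joint_torque": joint torques, N m; "eef_pos": TCP position; "orientation": TCP orientation; "ft_force": force on the tool from outside, world axes, zero at the start; "wrist_torque": the same for the moment, N m; "gripper_width": finger opening in m; "grip_force": force on a finger pad.
Only numpy, scipy, OpenCV 4.12 (cv2) and the standard library are available. Lean on these libraries where they do the work, as an engineer would, in place of code of your own. Each camera call takes 0.05 s, during which the arm holds its last target. There are 200 camera calls.

## Working session

There is one attempt and no reset: what is moved stays moved. The work goes in short steps, Python scripts to look and compute and a tool call to move; the robot and the scene stay as the last step left them, time stands still between calls to the robot, and variables do not carry over. Pictures are saved under pics/ and viewed, at most 14 in all, crops included, and the job is handed in when it is done.

Besides the shell and the picture viewer there is one more tool, called after "Emit:" as name(argument=value, ...) on one line, values as JSON. carry_out: Moves the arm, as the interface text tells. Its arguments: {"type":"object","properties":{"deltas":{"type":"array","items":{"type":"number"}},"grip_force":{"type":"number"}},"required":["deltas"]}

```bash
mkdir -p pics; ls; cat > h.py <<'E'
import numpy as np, cv2
from cell import env
from scipy.spatial.transform import Rotation as Ro
def K(m):
    f=192/np.tan(np.radians(m["vfov"]/2)); return np.array([[f,0,m["cx"]],[0,f,m["cy"]],[0,0,1]])
def ray(m,uv):
    R=np.array(m["R"]);t=np.array(m["t"])
    p=cv2.undistortPoints(np.array([[uv]],float),K(m),np.array(m["distortion"],float))[0,0]
    return -R.T@t, R.T@np.array([p[0],p[1],1.])
def atz(m,uv,z):
    o,d=ray(m,uv); return o+d*(z-o[2])/d[2]
def proj(m,X):
    R=np.array(m["R"]);t=np.array(m["t"])
    return cv2.projectPoints(np.atleast_2d(np.array(X,float)),cv2.Rodrigues(R)[0],t,K(m),np.array(m["distortion"],float))[0][:,0]
def world(m,p): return np.array(m["R"]).T@(np.array(p)-np.array(m["t"]))
def snap(c,fn=None):
    m=env.camera_model(c); im=env.camera(c)
    if fn: cv2.imwrite("pics/"+fn,im[:,:,::-1])
    return m,im
E
python3 - <<'E'
from h import *
ims=[]
for c in ["top","side"]:
    m,im=snap(c,c+"0.png")
    print(c,m["vfov"],np.round(-np.array(m["R"]).T@m["t"],3))
    for n in ["sieve1","sieve2","sieve3","sieve4","sieve5","pan","lid","shaker","selector_grip","sample_jar","beaker","sieve_brush"]:
        print(n,[(np.round(world(m,d["position"]),3).tolist(),round(d["confidence"],2)) for d in env.spot_in(n,c)][:4])
print(env.observe())
E
```

```text
pics
top 56.62715251036257 [ 0.541 -0.102  1.05 ]
sieve1 [([0.56, -0.139, 0.011], 0.93), ([0.689, -0.177, 0.013], 0.91), ([0.416, -0.103, 0.009], 0.77)]
sieve2 [([0.56, -0.139, 0.011], 0.93), ([0.689, -0.177, 0.013], 0.91), ([0.416, -0.103, 0.009], 0.77)]
sieve3 [([0.56, -0.139, 0.011], 0.93), ([0.689, -0.177, 0.013], 0.91), ([0.416, -0.103, 0.009], 0.77)]
sieve4 [([0.56, -0.139, 0.011], 0.93), ([0.689, -0.177, 0.013], 0.91), ([0.416, -0.103, 0.009], 0.77)]
sieve5 [([0.56, -0.139, 0.011], 0.93), ([0.689, -0.177, 0.013], 0.91), ([0.416, -0.103, 0.009], 0.77)]
pan [([0.555, -0.257, 0.007], 0.67)]
lid [([0.583, -0.519, 0.013], 0.76), ([0.553, -0.405, 0.009], 0.63), ([0.443, -0.395, 0.009], 0.63), ([0.521, 0.127, 0.073], 0.57)]
shaker [([0.523, 0.207, 0.063], 0.75), ([0.522, 0.128, 0.072], 0.69)]
selector_grip [([0.518, 0.128, 0.078], 0.59)]
sample_jar [([0.78, -0.031, 0.086], 0.94)]
beaker []
sieve_brush [([0.68, -0.351, 0.018], 0.92)]
side 43.799427706688064 [-0.227 -1.135  0.88 ]
sieve1 [([0.417, -0.099, 0.024], 0.96), ([0.69, -0.171, 0.02], 0.81), ([0.563, -0.13, 0.017], 0.73), ([0.5
[... 1005 characters left out ...]
3, 'joint_positions': array([ 1.11065892e+00,  3.78894089e-01,  1.73415462e+00, -3.38845976e-06,
        1.02850763e+00, -3.33408325e-02]), 'qvel': array([ 0.00039234, -0.00131999,  0.00026672, -0.00068328, -0.0013378 ,
       -0.00107983]), 'joint_torque': array([-1.47983068e-03, -7.63664317e+01, -4.34751749e+01,  6.49792934e-02,
        3.89384909e-02, -7.65904844e-06]), 'eef_pos': array([0.28981916, 0.63722823, 0.2139584 ]), 'orientation': array([2.11781465e-01, 9.77317047e-01, 1.72540242e-05, 5.84229070e-06]), 'ft_force': array([-0.33597874,  0.4870933 , -0.48181759]), 'wrist_torque': array([-0.01243378, -0.00033058, -0.01050055]), 'grip_force': 0.0, 'gripper_width': 0.09084417191551726}
```

```bash
python3 -c "
import cv2
for c in ['top','side']:
    im=cv2.imread(f'pics/{c}0.png'); cv2.imwrite(f'pics/{c}0b.png',cv2.resize(im,(800,600),interpolation=cv2.INTER_CUBIC))"
```

```text
(no output)
```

View pics/top0b.png

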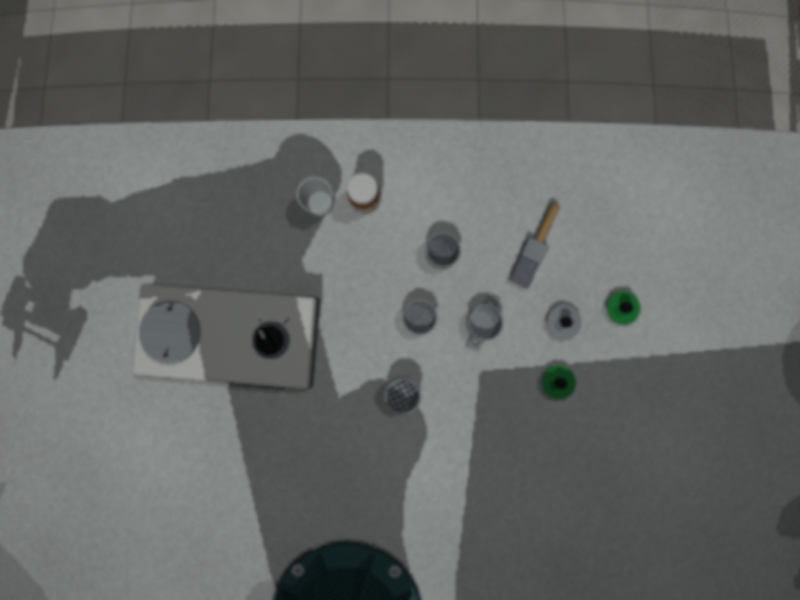

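View pics/side0b.png

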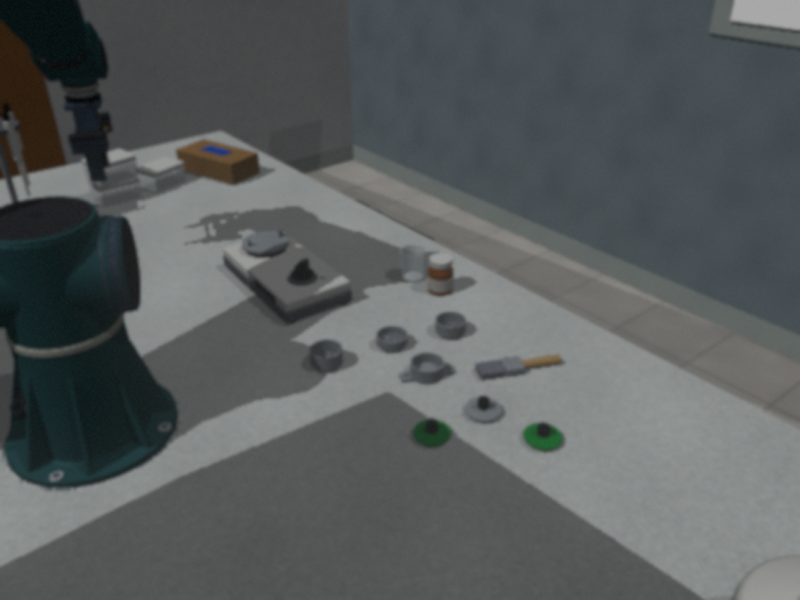

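Top view (800×600 copy): three sieves at (402,394), (419,316) and (443,250), and the pan with ears at (485,320). The possible lids are steel (564,320), green (623,307) and green (558,382). The jar is at (363,190), the beaker at (316,196), the brush at (535,243), the plate at (169,331) and the knob at (270,340).
I choose the steel lid at (564,320) and will check it in a wrist crop. First I move the arm to look down on the shaker.

Emit:
carry_out(deltas=[0,0,-5,-3.3,-2.7,-1.4,1,0,0,-10,-6.6,-5.5,-2.7,1,0,0,-15,-9.9,-8.2,-4.1,1,0,0,-20,-13.2,-11,-5.4,1,0,0,-24.5,-16.5,-13.7,-6.8,1])

```text
t: 1.8
eef_pos: [0.3837, 0.4426, 0.2825]
orientation: [-0.002, 1.0, 0.0, 0.0]
ft_force: [0.7, -0.2, 0.2]
gripper_width: 0.0913
grip_force: 0.0
```

Emit:
carry_out(deltas=[0,0,0,-1.7,-3.4,-1.2,1,0,0,0,-3.4,-6.8,-2.4,1,0,0,0,-5,-10.2,-3.6,1,0,0,0,-6.7,-13.7,-4.7,1,0,0,0,-8.4,-17.2,-5.9,1])

```text
t: 2.3
eef_pos: [0.4678, 0.2708, 0.3415]
orientation: [-0.0, 1.0, 0.0, 0.0]
ft_force: [-0.1, 1.5, -0.3]
gripper_width: 0.0909
grip_force: 0.0
```

Emit:
carry_out(deltas=[0,0,0,-1.7,-3.4,-1.2,1,0,0,0,-3.4,-6.8,-2.4,1,0,0,0,-5,-10.2,-3.6,1,0,0,0,-6.7,-13.7,-4.7,1,0,0,0,-8.4,-17.2,-5.9,1])

```text
t: 2.8
eef_pos: [0.5519, 0.0988, 0.4006]
orientation: [-0.0, 1.0, 0.0, 0.0]
ft_force: [0.5, 1.1, 0.8]
gripper_width: 0.0914
grip_force: 0.0
```

```bash
python3 - <<'E'
from h import *
o=env.observe(); print(o["eef_pos"],o["orientation"])
m,im=snap("wrist","w1.png")
R=np.array(m["R"]);print(m["vfov"],-R.T@m["t"],R[2], R[0])
for n in ["sieve1","pan","lid","shaker","shaker_seat","selector_grip"]:
    print(n,[(np.round(world(m,d["position"]),3).tolist(),round(d["confidence"],2)) for d in env.spot_in(n,"wrist")][:4])
E
```

```text
[0.55190868 0.09877796 0.4005663 ] [-4.04082241e-04  9.99999900e-01  2.65720623e-05  1.87123388e-04]
67.61017321707934 [0.48178264 0.09908694 0.57161281] [ 2.48585461e-01 -9.08384035e-04 -9.68609541e-01] [ 5.89573484e-04  9.99999517e-01 -7.86513210e-04]
sieve1 [([0.687, -0.176, 0.009], 0.94), ([0.413, -0.111, 0.012], 0.74), ([0.558, -0.142, 0.008], 0.61), ([0.518, 0.213, 0.06], 0.2)]
pan [([0.55, -0.263, 0.006], 0.74), ([0.683, -0.18, 0.01], 0.52)]
lid [([0.553, -0.402, 0.009], 0.78), ([0.44, -0.386, 0.012], 0.68), ([0.804, 0.051, 0.056], 0.42)]
shaker [([0.522, 0.214, 0.064], 0.57), ([0.79, -0.03, 0.089], 0.43)]
shaker_seat [([0.52, 0.213, 0.06], 0.93)]
selector_grip [([0.518, 0.137, 0.08], 0.85)]
```

View pics/w1.png

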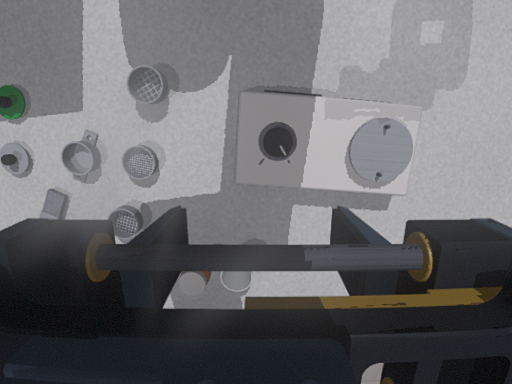

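The wrist view shows the shaker with pegs at (386,128) and (378,175), and the knob at (277,142). The sieves are at (146,84), (140,162) and (126,222), the pan at (80,157) with an ear at (90,135), and the steel lid at (14,158). I'll take closer views for measuring.

Emit:
carry_out(deltas=[0,0,0,-1.6,2.4,2.3,1,0,0,0,-3.2,4.8,4.6,1,0,0,0,-4.8,7.1,7,1,0,0,0,-4.8,7.1,7,1,0,0,0,-4.8,7.1,7,1])

```text
t: 3.65
eef_pos: [0.5988, 0.1724, 0.3292]
orientation: [-0.001, 1.0, -0.0, -0.001]
ft_force: [0.4, 0.3, 0.2]
gripper_width: 0.0915
grip_force: 0.0
```

```bash
cat >> h.py <<'E'
import pickle
def save(c,name):
    m,im=snap(c,name+".png"); pickle.dump((m,im),open(name+".pkl","wb")); return m,im
def load(name): return pickle.load(open(name+".pkl","rb"))
E
python3 -c "
from h import *
save('wrist','A')"
```

Emit:
carry_out(deltas=[0,0,0,-0.4,-4.5,0,1,0,0,0,-0.8,-9,0,1,0,0,0,-1.2,-13.5,0,1,0,0,0,-1.6,-18,0,1,0,0,0,-2,-22,0,1])

```text
t: 4.2
eef_pos: [0.6193, -0.051, 0.3316]
orientation: [-0.0, 1.0, -0.0, 0.001]
ft_force: [0.1, 0.6, 0.1]
gripper_width: 0.0913
grip_force: 0.0
```

Emit:
carry_out(deltas=[0,0,0,0,-4,0,1,0,0,0,0,-8,0,1,0,0,0,0,-12,0,1,0,0,0,0,-12,0,1,0,0,0,0,-12,0,1])

```text
t: 4.7
eef_pos: [0.6194, -0.1694, 0.331]
orientation: [0.001, 1.0, -0.0, 0.001]
ft_force: [-1.1, 0.5, -0.6]
gripper_width: 0.0912
grip_force: 0.0
```

```bash
python3 -c "
from h import *
save('wrist','B')"
```

Emit:
carry_out(deltas=[0,0,0,0,-4,0,1,0,0,0,0,-8,0,1,0,0,0,0,-12,0,1,0,0,0,0,-15,0,1,0,0,0,0,-15,0,1])

```text
t: 5.25
eef_pos: [0.6199, -0.3203, 0.3303]
orientation: [0.0, 1.0, -0.0, 0.0]
ft_force: [-0.6, -0.2, 0.2]
gripper_width: 0.0912
grip_force: 0.0
```

```bash
python3 - <<'E'
from h import *
save('wrist','C')
for n in "ABC":
    m,im=load(n)
    print(n,-np.array(m["R"]).T@m["t"])
A=cv2.imread("pics/A.png");B=cv2.imread("pics/B.png");C=cv2.imread("pics/C.png")
r=lambda i:cv2.resize(i,(800,600),interpolation=cv2.INTER_CUBIC)
cv2.imwrite("pics/A2.png",r(A));cv2.imwrite("pics/B2.png",r(B)); cv2.imwrite("pics/C2.png",r(C))
E
```

```text
A [0.52900244 0.17263198 0.50039886]
B [ 0.54911104 -0.16887544  0.50199413]
C [ 0.5497457  -0.31983213  0.50132762]
```

View pics/A2.png

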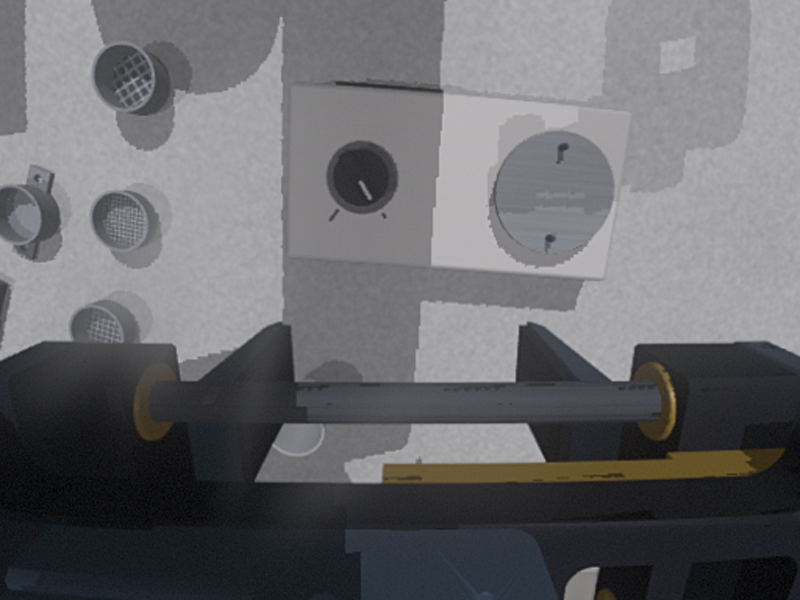

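View pics/B2.png

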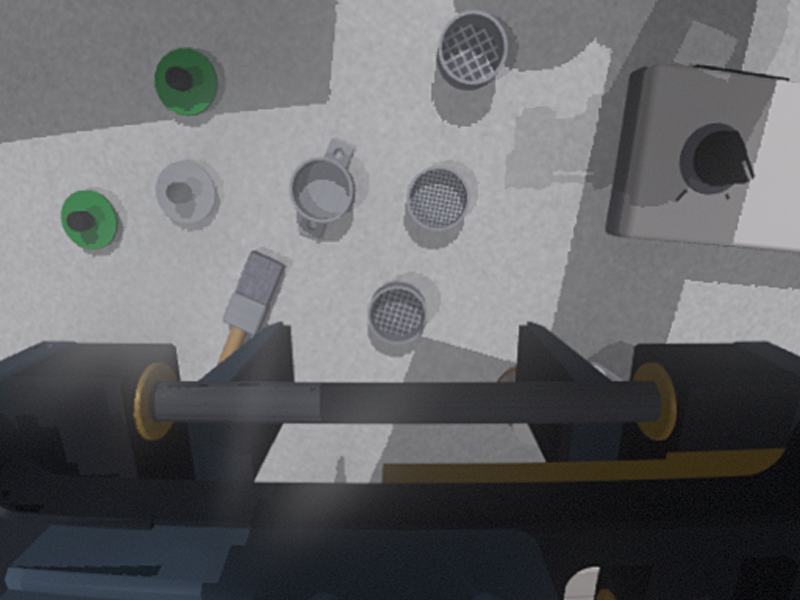

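View pics/C2.png

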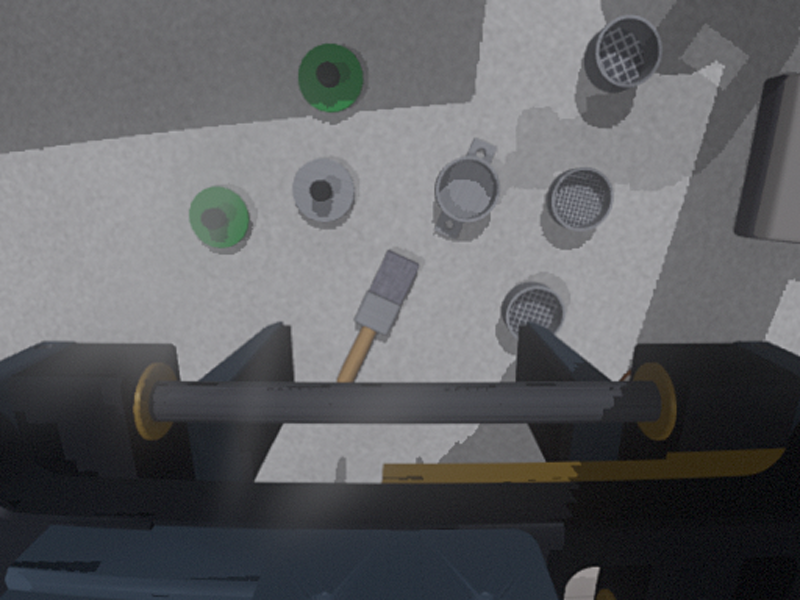

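A, B and C (800×600): in B the coarsest sieve is at (472,48), the finest at (438,198) and the middle one at (397,312). The pan is at (323,188) with ear holes at (339,152) and (311,232). The steel lid is at (187,193), not the green ones at (186,80) and (90,219). In A the plate is at (555,191), the pegs at (564,147) and (551,238), and the knob at (362,177) with its pointer at the short mark (384,215). The long mark is at (334,214).

```bash
cat >> h.py <<'E'
from scipy.optimize import minimize
def grad(im):
    g=cv2.GaussianBlur(cv2.cvtColor(im,cv2.COLOR_RGB2GRAY).astype(np.float32),(0,0),.7)
    return np.hypot(cv2.Sobel(g,5,1,0),cv2.Sobel(g,5,0,1))
TH=np.linspace(0,2*np.pi,180,endpoint=False)
def circ(p,r): return np.c_[p[0]+r*np.cos(TH),p[1]+r*np.sin(TH),np.full(180,p[2])]
def fitc(views,p0,rs,zfix=None,span=.012):
    G=[(m,grad(im)) for m,im in views]
    def sc(p):
        s=0
        for m,g in G:
            for r in rs:
                uv=proj(m,circ(p,r)).astype(np.float32)
                s+=np.minimum(cv2.remap(g,uv[:,:1],uv[:,1:],1),150).mean()
        return -s
    best=None
    zs=[p0[2]] if zfix else np.arange(.016,.064,.004)
    for z in zs:
        c=min(((sc((p0[0]+a,p0[1]+b,z)),a,b) for a in np.arange(-span,span+.001,.003) for b in np.arange(-span,span+.001,.003)))
        q=[p0[0]+c[1],p0[1]+c[2],z]
        if zfix: r=minimize(lambda v:sc((v[0],v[1],z)),q[:2],method="Nelder-Mead",options=dict(initial_simplex=[q[:2],[q[0]+.002,q[1]],[q[0],q[1]+.002]]))
        else: r=minimize(sc,q,method="Nelder-Mead",options=dict(initial_simplex=[q,[q[0]+.002,q[1],z],[q[0],q[1]+.002,z],[q[0],q[1],z+.004]]))
        if best is None or r.fun<best.fun: best=r
    return best.x,best.fun
E
python3 - <<'E'
from h import *
A,B,C=map(load,"ABC")
s=.64
def tri(obs):
    M=[];b=[]
    for v,uv in obs:
        o,d=ray(v[0],np.array(uv)*s); d/=np.linalg.norm(d); P=np.eye(3)-np.outer(d,d); M.append(P);b.append(P@o)
    return np.linalg.lstsq(np.vstack(M),np.hstack(b),rcond=None)[0]
W=load  
it={"Sa":([(B,(472,48)),(C,(628,50))],[A,B,C]),"Sb":([(B,(438,198)),(C,(580,196))],[A,B,C]),"Sc":([(B,(397,311)),(C,(534,310))],[B]),"pan":([(B,(323,188)),(C,(468,188))],[B,C])}
for n,(ob,vs) in it.items():
    t=tri(ob); f=fitc(vs,t,[.0325,.03]); print(n,np.round(t,4),np.round(f[0],4),f[1])
for zz in(.034,.040,.046,.028,.052):
    print(zz,fitc([B],[*tri(it["Sc"][0])[:2],zz],[.0325,.03],1))
for n,r,z,uv in [("plate",.056,.08,(555,191))]:
    print(n,fitc([A],atz(A[0],np.array(uv)*s,z),[r],1))
l=tri([(B,(187,193)),(C,(323,191))]); print("lid",l,fitc([B,C],[l[0],l[1],.012],[.0335],1))
for c in((339,152),(311,232)): print("holeB",atz(B[0],np.array(c)*s,.006))
for c in((482,155),(450,226)): print("holeC",atz(C[0],np.array(c)*s,.006))
print("knob",atz(A[0],np.array((362,177))*s,.075),atz(A[0],np.array((360,182))*s,.101),atz(A[0],np.array((370,200))*s,.101))
im=A[1][60:185,170:410]; cv2.imwrite("pics/Ac.png",cv2.resize(im[:,:,::-1],(800,417),interpolation=cv2.INTER_CUBIC))
E
```

```text
Sa [ 0.4203 -0.1047  0.0391] [ 0.4215 -0.1049  0.0388] -687.4632568359375
Sb [ 0.5609 -0.1339  0.019 ] [ 0.5624 -0.135   0.0268] -606.6296997070312
Sc [ 0.683  -0.1777  0.0281] [ 0.6924 -0.1783  0.0135] -198.0440673828125
pan [ 0.5517 -0.2542  0.023 ] [ 0.5535 -0.2562  0.0278] -366.6324462890625
0.034 (array([ 0.68667002, -0.17749054]), np.float64(-182.155029296875))
0.04 (array([ 0.68505478, -0.17756238]), np.float64(-174.55197143554688))
0.046 (array([ 0.67918591, -0.17709032]), np.float64(-177.8618927001953))
0.028 (array([ 0.68859949, -0.17760125]), np.float64(-188.3720703125))
0.052 (array([ 0.67692026, -0.17706515]), np.float64(-178.10110473632812))
plate (array([0.5338714 , 0.30949073]), np.float64(-89.81088256835938))
lid [ 0.5549037  -0.40865358  0.00452121] (array([ 0.56128431, -0.40596399]), np.float64(-113.00421905517578))
holeB [ 0.5141825 -0.23866    0.006    ]
holeB [ 0.59881708 -0.2726005   0.006     ]
holeC [ 0.51776642 -0.23794726  0.006     ]
holeC [ 0.59289483 -0.27045802  0.006     ]
knob [0.52028747 0.1331464  0.075     ] [0.52503333 0.13374683 0.101     ] [0.54037307 0.14218708 0.101     ]
```

View pics/Ac.png

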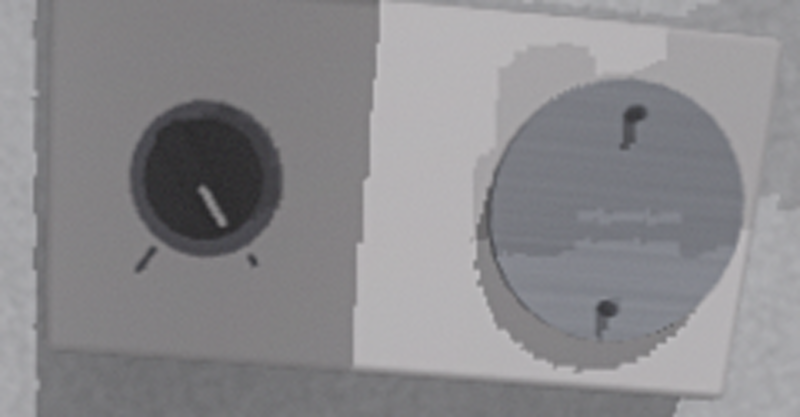

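Crop Ac: the peg tips are at (637,112) and (608,307), the plate centre at about (616,210), and the knob disc at (206,177) with its pointer at the short mark (252,260). Next come close views of the pan, knob and plate.

Emit:
carry_out(deltas=[0,0,0,-0.1,1.6,3.3,1,0,0,0,-0.2,3.2,6.5,1,0,0,0,-0.3,4.8,9.8,1,0,0,0,-0.4,6.4,13,1,0,0,0,-0.4,6.4,13,1])

```text
t: 5.8
eef_pos: [0.6219, -0.2504, 0.1961]
orientation: [-0.002, 1.0, 0.001, -0.003]
ft_force: [-0.6, 0.7, -0.2]
gripper_width: 0.0914
grip_force: 0.0
```

```bash
python3 -c "
from h import *
save('wrist','P')"
```

Emit:
carry_out(deltas=[0,0,0,0.3,3.9,-0.8,1,0,0,0,0.7,7.8,-1.6,1,0,0,0,1,11.7,-2.4,1,0,0,0,1.4,15.6,-3.2,1,0,0,0,1.7,19.5,-4,1])

```text
t: 6.35
eef_pos: [0.6073, -0.0581, 0.2429]
orientation: [-0.001, 1.0, -0.0, 0.002]
ft_force: [0.4, -0.4, 0.3]
gripper_width: 0.0909
grip_force: 0.0
```

Emit:
carry_out(deltas=[0,0,0,0.3,4,-0.8,1,0,0,0,0.7,8,-1.6,1,0,0,0,1,12,-2.4,1,0,0,0,1.4,16,-3.2,1,0,0,0,1.7,19.4,-4,1])

```text
t: 6.85
eef_pos: [0.5898, 0.1366, 0.283]
orientation: [-0.001, 1.0, 0.0, 0.002]
ft_force: [0.5, 0.2, -0.4]
gripper_width: 0.091
grip_force: 0.0
```

Emit:
carry_out(deltas=[0,0,0,0,0,0,1,0,0,0,0,0,0,1,0,0,0,0,0,0,1,0,0,0,0,0,0,1,0,0,0,0,0,0,1])

```text
t: 7.35
eef_pos: [0.5896, 0.1336, 0.28]
orientation: [0.0, 1.0, -0.0, -0.0]
ft_force: [0.1, -0.7, -0.2]
gripper_width: 0.0913
grip_force: 0.0
```

```bash
python3 -c "
from h import *
save('wrist','N')"
```

Emit:
carry_out(deltas=[0,0,0,-0.4,4.5,0,1,0,0,0,-0.7,9,0,1,0,0,0,-1,13.5,0,1,0,0,0,-1.4,17.7,0,1,0,0,0,-1.4,17.7,0,1])

```text
t: 7.9
eef_pos: [0.6035, 0.315, 0.2796]
orientation: [-0.002, 1.0, 0.0, 0.0]
ft_force: [-0.5, -0.5, -0.1]
gripper_width: 0.0909
grip_force: 0.0
```

Emit:
carry_out(deltas=[0,0,0,0,0,0,1,0,0,0,0,0,0,1,0,0,0,0,0,0,1,0,0,0,0,0,0,1,0,0,0,0,0,0,1])

```text
t: 8.4
eef_pos: [0.6035, 0.3108, 0.2801]
orientation: [-0.0, 1.0, 0.0, 0.0]
ft_force: [0.3, -0.1, 0.0]
gripper_width: 0.0913
grip_force: 0.0
```

```bash
python3 - <<'E'
from h import *
save('wrist','T'); P,N,T=map(load,"PNT")
for n,v in zip("PNT",(P,N,T)): print(n,-np.array(v[0]["R"]).T@v[0]["t"], np.array(v[0]["R"])[0])
z=3
print("panfit",fitc([P],[.5535,-.256,.03],[.0325,.03],1),"free",fitc([P,load("B"),load("C")],[.5535,-.256,.03],[.0325,.03]))
print("plate",fitc([T],[.534,.3095,.08],[.056],1))
print("knob",fitc([N],[.520,.133,.075],[.026],1))
out=[]
for v,c,nm in((P,(.5535,-.256,.02),"P"),(T,(.534,.3095,.08),"T"),(N,(.52,.133,.09),"N")):
    u=proj(v[0],c)[0].astype(int); x0,y0=u[0]-66,max(u[1]-75,0); print(nm,"offset",x0,y0)
    out.append(cv2.resize(v[1][y0:y0+150,x0:x0+133,::-1],(266*1,300),interpolation=cv2.INTER_CUBIC))
cv2.imwrite("pics/PTN.png",np.hstack(out))
E
```

```text
P [ 0.55278077 -0.25079435  0.36754188] [-0.00231615  0.99999517  0.00207481]
N [0.51956059 0.13396532 0.45104832] [ 1.65431573e-03  9.99998211e-01 -9.17200327e-04]
T [0.53340734 0.31111085 0.45116767] [ 1.38499284e-03  9.99998721e-01 -7.99375350e-04]
panfit (array([ 0.55316513, -0.25564355]), np.float64(-180.27987670898438)) free (array([ 0.55323687, -0.2558408 ,  0.02902383]), np.float64(-542.7968139648438))
plate (array([0.53393468, 0.31080802]), np.float64(-73.5667724609375))
knob (array([0.51425871, 0.13599923]), np.float64(-66.65906524658203))
P offset 187 46
T offset 191 44
N offset 192 44
```

View pics/PTN.png

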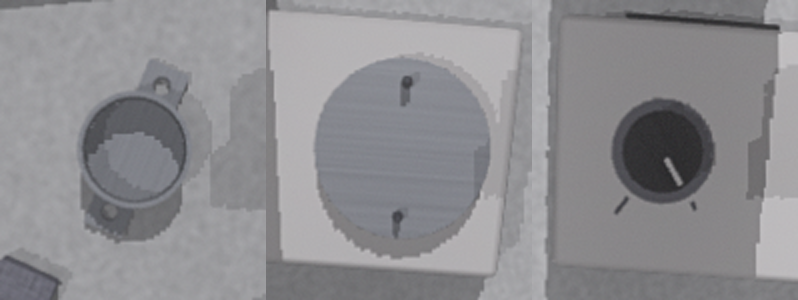

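PTN crops: the pan's ear holes are at (162,84) and (111,211), the peg tips at (406,82) and (398,216), and the knob disc centre at (662,150).

```bash
python3 - <<'E'
from h import *
P,N,T=map(load,"PNT")
def dark(v,uv,r=5):
    g=cv2.cvtColor(v[1],cv2.COLOR_RGB2GRAY).astype(float); x,y=uv
    w=g[y-r:y+r+1,x-r:x+r+1]; print(w[::1].astype(int)) if 0 else 0
    k=np.clip(np.median(w)-12-w,0,None); yy,xx=np.mgrid[-r:r+1,-r:r+1]
    return x+(k*xx).sum()/k.sum(), y+(k*yy).sum()/k.sum()
for z in(.088,.095):
    a=atz(T[0],(261,85),z);b=atz(T[0],(257,152),z); print("pegs",a,b,(a+b)/2,np.degrees(np.arctan2(*(b-a)[1::-1])),np.hypot(*(b-a)[:2]))
a=atz(P[0],(268,88.5),.006);b=atz(P[0],(242.5,151.5),.006); print("holes",a,b,(a+b)/2,np.degrees(np.arctan2(*(b-a)[1::-1])),np.hypot(*(b-a)[:2]))
print("knob",atz(N[0],(257,119),.075), [fitc([N],[.52,.134,.075],[r],1,.005)[0] for r in(.026,.0255)])
A=load("A"); print("knobA",fitc([A],[.52,.134,.075],[.026],1,.005))
# bar pointer
p=[( 667,158),(680,185)]
q=[atz(N[0],((c-532)/2+192,r/2+44),.101) for c,r in p]; print(q,np.degrees(np.arctan2(*(q[1]-q[0])[1::-1])))
# housing edge front/back lines in T
e=[(270,12),(520,30)]; q=[atz(T[0],((c-266)/2+191,r/2+44),.06) for c,r in e]; print("edge",np.degrees(np.arctan2(-(q[1]-q[0])[0],(q[1]-q[0])[1])))
E
```

```text
pegs [0.49344646 0.3136006  0.088     ] [0.57415945 0.30857091 0.088     ] [0.53380296 0.31108575 0.088     ] -3.5658194221943678 0.08086954943006332
pegs [0.4942167  0.31355261 0.095     ] [0.57337396 0.30861986 0.095     ] [0.53379533 0.31108624 0.095     ] -3.565819422194366 0.07931080150458707
holes [ 0.51485717 -0.23900058  0.006     ] [ 0.59062407 -0.27036245  0.006     ] [ 0.55274062 -0.25468151  0.006     ] -22.485921134824043 0.08200115868432652
knob [0.51955095 0.13140623 0.075     ] [array([0.52036875, 0.13140403]), array([0.520315  , 0.13127574])]
knobA (array([0.51298691, 0.13433949]), np.float64(-69.94353485107422))
[array([0.52421056, 0.13454713, 0.101     ]), array([0.54011892, 0.14235161, 0.101     ])] 26.13210477723288
edge -4.031742785937106
```

The seat is at (0.5338, 0.3110) with yaw −4.1°. The pan is at (0.5531, −0.2556) with yaw −22.5°. I go to the pan.

Emit:
carry_out(deltas=[0,0,0,0.3,-3.8,0,1,0,0,0,0.7,-7.6,0,1,0,0,0,1,-11.4,0,1,0,0,0,1.4,-15.2,0,1,0,0,0,1.7,-18.9,0,1])

```text
t: 8.95
eef_pos: [0.5861, 0.1208, 0.2801]
orientation: [-0.0, 1.0, -0.0, 0.0]
ft_force: [-0.1, -1.2, -0.4]
gripper_width: 0.0911
grip_force: 0.0
```

Emit:
carry_out(deltas=[0,0,0,0.3,-3.8,0,1,0,0,0,0.7,-7.6,0,1,0,0,0,1,-11.4,0,1,0,0,0,1.4,-15.2,0,1,0,0,0,1.7,-18.9,0,1])

```text
t: 9.45
eef_pos: [0.5692, -0.0683, 0.2802]
orientation: [-0.0, 1.0, -0.0, 0.0]
ft_force: [0.8, -0.7, -0.3]
gripper_width: 0.0912
grip_force: 0.0
```

Emit:
carry_out(deltas=[0,0,5,0.4,-4.7,2.5,1,0,0,10,0.8,-9.4,5,1,0,0,16,1.3,-14.1,7.5,1,0,0,22.5,1.65,-18.8,10,1,0,0,22.5,1.65,-18.8,10,1])

```text
t: 9.95
eef_pos: [0.5517, -0.2577, 0.1776]
orientation: [0.198, 0.98, 0.0, -0.001]
ft_force: [-0.5, 0.7, 1.0]
gripper_width: 0.0915
grip_force: 0.0
```

```bash
cat >> h.py <<'E'
def go(x,y,z,yaw):
    "shift/turn in tool axes from here to world pose (tool down, yaw deg; 0 = tool x along -X)"
    o=env.observe(); R=Ro.from_quat(o["orientation"]); T=Ro.from_euler("z",yaw,degrees=True)*Ro.from_quat([0,1,0,0])
    print("at",np.round(o["eef_pos"],4),"turn",np.round((R.inv()*T).as_rotvec(degrees=True),2),"shift cm",np.round(R.inv().apply(np.array([x,y,z])-o["eef_pos"])*100,2),"w",round(o["gripper_width"],4))
E
python3 -c "
from h import *
go(.5531,-.2556,.011,-22.5)"
```

```text
at [ 0.5517 -0.2577  0.1776] turn [-0.01 -0.13 -0.31] shift cm [-0.08  0.25 16.66] w 0.0915
```

Emit:
carry_out(deltas=[0,0,0,0,0,4.5,1,0,0,0,0,0,9,1,0,0,0,0,0,13,1,0,0,0,0,0,15.5,1,0,0,0,0,0,16.9,1])

```text
t: 10.45
eef_pos: [0.5526, -0.2539, 0.0091]
orientation: [0.194, 0.981, 0.0, -0.001]
ft_force: [-1.0, 1.1, -0.1]
gripper_width: 0.0916
grip_force: 0.0
```

Emit:
carry_out(deltas=[0,0,0,0,0,0,1,0,0,0,0,0,0,-1,0,0,0,0,0,0,-1,0,0,0,0,0,0,-1,0,0,0,0,0,0,-1], grip_force=25)

```text
t: 10.95
eef_pos: [0.554, -0.255, 0.012]
orientation: [0.195, 0.981, -0.0, 0.001]
ft_force: [-2.0, 1.7, 9.6]
gripper_width: 0.0644
grip_force: 25.0
```

```bash
python3 -c "
from h import *
go(.5338,.3110,.20,-4.1); o=env.observe(); print(o['grip_force'],o['ft_force'])"
```

```text
at [ 0.554 -0.255  0.012] turn [ -0.02   0.09 -18.35] shift cm [ 23.45  51.53 -18.84] w 0.0644
25.00138054641411 [-1.95104993  1.71390325  9.60771381]
```

Emit:
carry_out(deltas=[0,0,0,0,0,-2,-1,0,0,0,0,0,-6,-1,0,0,0,0,0,-10,-1,0,0,0,0,0,-14,-1,0,0,0,0,0,-18,-1])

```text
t: 11.45
eef_pos: [0.553, -0.2545, 0.1929]
orientation: [0.195, 0.981, -0.0, 0.0]
ft_force: [0.9, -1.4, -0.6]
gripper_width: 0.0649
grip_force: 25.0
```

Emit:
carry_out(deltas=[0,0,0,1.2,2.6,0,-1,0,0,0,2.8,6.2,0,-1,0,0,0,4.5,9.8,0,-1,0,0,0,6.1,13.5,0,-1,0,0,0,7.8,17.2,0,-1])

```text
t: 11.95
eef_pos: [0.5466, -0.0645, 0.1914]
orientation: [0.195, 0.981, 0.0, 0.0]
ft_force: [1.0, 0.4, -0.6]
gripper_width: 0.0644
grip_force: 25.0
```

Emit:
carry_out(deltas=[0,0,0,1.5,3.4,0,-1,0,0,0,3.1,6.8,0,-1,0,0,0,4.7,10.3,0,-1,0,0,0,6.2,13.7,0,-1,0,0,0,7.8,17.2,0,-1])

```text
t: 12.45
eef_pos: [0.5402, 0.1243, 0.1914]
orientation: [0.195, 0.981, 0.0, 0.0]
ft_force: [1.0, 0.6, -1.2]
gripper_width: 0.0649
grip_force: 25.0
```

Emit:
carry_out(deltas=[0,0,-4.6,2,4.3,0,-1,0,0,-9.2,4,8.6,0,-1,0,0,-13.8,5.5,12,0,-1,0,0,-18.4,7,15.3,0,-1,0,0,-18.4,7.8,17.1,0,-1])

```text
t: 12.95
eef_pos: [0.5334, 0.313, 0.1913]
orientation: [0.034, 0.999, 0.0, 0.0]
ft_force: [0.8, -1.2, -1.4]
gripper_width: 0.0647
grip_force: 25.0
```

Emit:
carry_out(deltas=[0,0,0,0,0,0,-1,0,0,0,0,0,0,-1,0,0,0,0,0,0,-1,0,0,0,0,0,0,-1,0,0,0,0,0,0,-1])

```text
t: 13.45
eef_pos: [0.5339, 0.3099, 0.191]
orientation: [0.036, 0.999, 0.0, 0.0]
ft_force: [-0.1, -0.7, -0.8]
gripper_width: 0.0648
grip_force: 25.0
```

```bash
python3 -c "
from h import *
go(.5338,.3110,.0925,-4.1); o=env.observe(); print(o['grip_force'],o['ft_force'],o['wrist_torque'])"
```

```text
at [0.5339 0.3099 0.191 ] turn [ 0.    0.   -0.03] shift cm [0.02 0.11 9.85] w 0.0648
24.99979262402576 [-0.06995865 -0.67036012 -0.78064309] [0.05278743 0.01062407 0.0269796 ]
```

Emit:
carry_out(deltas=[0,0,0,0,0.1,2.5,-1,0,0,0,0,0.1,5,-1,0,0,0,0,0.1,7.3,-1,0,0,0,0,0.1,8,-1,0,0,0,0,0.1,8.4,-1], grip_force=12)

```text
t: 13.95
eef_pos: [0.5338, 0.3114, 0.1066]
orientation: [0.036, 0.999, -0.0, -0.0]
ft_force: [0.8, -0.9, -0.8]
gripper_width: 0.0648
grip_force: 12.0
```

Emit:
carry_out(deltas=[0,0,0,0,0,0.3,-1,0,0,0,0,0,0.6,-1,0,0,0,0,0,0.9,-1,0,0,0,0,0,1.2,-1,0,0,0,0,0,1.4,-1])

```text
t: 14.45
eef_pos: [0.5339, 0.3117, 0.0929]
orientation: [0.035, 0.999, 0.0, 0.0]
ft_force: [0.8, -0.7, -1.1]
gripper_width: 0.0646
grip_force: 12.0
```

```bash
python3 -c "
from h import *
go(.5338,.3110,.0915,-4.1); o=env.observe(); print(o['grip_force'],o['ft_force'],o['wrist_torque'])"
```

```text
at [0.5339 0.3117 0.0929] turn [0.   0.01 0.05] shift cm [ 0.   -0.07  0.14] w 0.0646
11.999807637766935 [ 0.82331004 -0.72288792 -1.1380482 ] [-0.00811718 -0.02275041 -0.07134952]
```

Emit:
carry_out(deltas=[0,0,0,0,0,0.1,-1,0,0,0,0,0,0.15,-1,0,0,0,0,0,0.2,-1,0,0,0,0,0,0.2,-1,0,0,0,0,0,0.2,-1])

```text
t: 14.95
eef_pos: [0.5339, 0.3117, 0.0918]
orientation: [0.035, 0.999, -0.0, -0.0]
ft_force: [-5.2, -3.0, 13.8]
gripper_width: 0.0646
grip_force: 12.0
```

Emit:
carry_out(deltas=[0,0,0,0,0,0,1,0,0,0,0,0,0,1,0,0,0,0,0,0,1,0,0,0,0,0,0,1,0,0,0,0,0,-1,1])

```text
t: 15.45
eef_pos: [0.5331, 0.3113, 0.1001]
orientation: [0.035, 0.999, -0.001, -0.001]
ft_force: [0.3, -0.1, 0.7]
gripper_width: 0.0909
grip_force: 0.0
```

Emit:
carry_out(deltas=[0,0,0,0,0,-3,1,0,0,0,0,0,-6,1,0,0,0,0,0,-9,1,0,0,0,0,0,-12,1,0,0,0,0,0,-14,1])

```text
t: 15.95
eef_pos: [0.5343, 0.312, 0.244]
orientation: [0.035, 0.999, 0.001, 0.001]
ft_force: [-0.4, -0.1, 0.4]
gripper_width: 0.0912
grip_force: 0.0
```

Emit:
carry_out(deltas=[0,0,0,-7,0,0,1,0,0,0,-7,0,0,1,0,0,0,-7,0,0,1,0,0,0,-7,0,0,1,0,0,0,-7,0,0,1])

```text
t: 16.45
eef_pos: [0.6028, 0.3067, 0.241]
orientation: [0.035, 0.999, -0.0, -0.0]
ft_force: [0.6, 0.2, -0.3]
gripper_width: 0.0914
grip_force: 0.0
```

```bash
python3 - <<'E'
from h import *
v=save('wrist','T2'); c=-np.array(v[0]["R"]).T@v[0]["t"]; print(c)
print("pan",fitc([v],[.5338,.311,.11],[.0325,.03],1))
u=proj(v[0],(.5338,.311,.1))[0].astype(int); print(u)
x0,y0=u[0]-75,max(u[1]-75,0)
cv2.imwrite("pics/T2c.png",cv2.resize(v[1][y0:y0+150,x0:x0+150,::-1],(450,450),interpolation=cv2.INTER_CUBIC)); go(.632,-.135,.20,0)
E
```

```text
[0.53301872 0.31205773 0.41214015]
pan (array([0.5357299 , 0.31084485]), np.float64(-154.21939086914062))
[258 119]
at [0.6028 0.3068 0.2411] turn [-0.   -0.01 -4.03] shift cm [ -6.01 -43.87   4.11] w 0.0914
```

View pics/T2c.png

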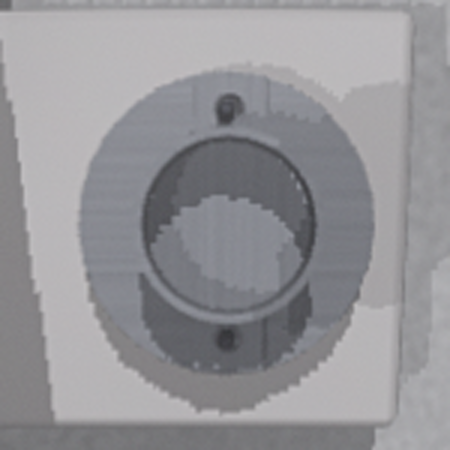

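The pan is down: both pegs show through the ear holes, at (228,108) and (228,337) in the crop, and contact force came at the expected height. On to the finest sieve.

Emit:
carry_out(deltas=[0,0,-1,-0.6,-4.4,0,1,0,0,-2,-1.2,-8.8,0,1,0,0,-3,-1.8,-13.2,0,1,0,0,-4,-2.4,-17.6,0,1,0,0,-4,-3,-21.9,0,1])

```text
t: 17.0
eef_pos: [0.6174, 0.0848, 0.2413]
orientation: [-0.0, 1.0, 0.0, 0.0]
ft_force: [0.9, -0.3, 0.4]
gripper_width: 0.0912
grip_force: 0.0
```

Emit:
carry_out(deltas=[0,0,0,-0.3,-4.5,0.8,1,0,0,0,-0.6,-9,1.6,1,0,0,0,-0.9,-13.5,2.4,1,0,0,0,-1.2,-18,3.2,1,0,0,0,-1.5,-22.1,4,1])

```text
t: 17.5
eef_pos: [0.6324, -0.1364, 0.201]
orientation: [0.0, 1.0, -0.0, 0.0]
ft_force: [0.6, -0.7, 0.3]
gripper_width: 0.0912
grip_force: 0.0
```

Emit:
carry_out(deltas=[0,0,0,0,0,0,1,0,0,0,0,0,0,1,0,0,0,0,0,0,1,0,0,0,0,0,0,1,0,0,0,0,0,0,1])

```text
t: 18.0
eef_pos: [0.633, -0.1339, 0.2012]
orientation: [-0.0, 1.0, -0.0, 0.0]
ft_force: [0.1, -1.1, -0.1]
gripper_width: 0.0913
grip_force: 0.0
```

```bash
python3 - <<'E'
from h import *
v=save('wrist','S1')
f=fitc([v],[.5624,-.135,.028],[.0325,.03],1); print(f)
for n in ["sieve1"]:
    print(n,[(np.round(world(v[0],d["position"]),3).tolist(),round(d["confidence"],2)) for d in env.spot_in(n,"wrist")][:4])
print(fitc([v,load("A"),load("B"),load("C")],[.5624,-.135,.028],[.0325,.03]))
go(f[0][0],f[0][1],.010,0)
E
```

```text
(array([ 0.56263185, -0.13495356]), np.float64(-186.28158569335938))
sieve1 [([0.69, -0.177, 0.012], 0.71), ([0.443, -0.103, 0.018], 0.63), ([0.556, -0.139, 0.012], 0.62)]
(array([ 0.56249237, -0.13500077,  0.02688173]), np.float64(-793.1737670898438))
at [ 0.633  -0.1342  0.2011] turn [-0.    0.01 -0.  ] shift cm [ 7.04 -0.08 19.11] w 0.0911
```

Emit:
carry_out(deltas=[0,0,0,1.8,-0.1,3.5,1,0,0,0,3.6,-0.1,7,1,0,0,0,5.4,-0.1,10.5,1,0,0,0,7,-0.1,13.5,1,0,0,0,7,-0.1,13.5,1])

```text
t: 18.6
eef_pos: [0.559, -0.1347, 0.0626]
orientation: [0.0, 1.0, 0.001, -0.003]
ft_force: [-0.9, -1.2, 1.1]
gripper_width: 0.0913
grip_force: 0.0
```

Emit:
carry_out(deltas=[0,0,0,0,0,2,1,0,0,0,0,0,4,1,0,0,0,0,0,5.2,1,0,0,0,0,0,5.6,1,0,0,0,0,0,5.6,1])

```text
t: 19.1
eef_pos: [0.5635, -0.1358, 0.0104]
orientation: [0.0, 1.0, -0.0, 0.0]
ft_force: [0.9, -0.8, 1.2]
gripper_width: 0.0913
grip_force: 0.0
```

Emit:
carry_out(deltas=[0,0,0,0,0,0,-1,0,0,0,0,0,0,-1,0,0,0,0,0,0,-1,0,0,0,0,0,0,-1,0,0,0,0,0,0,-1], grip_force=15)

```text
t: 19.6
eef_pos: [0.5632, -0.1359, 0.0104]
orientation: [0.001, 1.0, -0.0, 0.0]
ft_force: [-0.7, 0.5, 5.7]
gripper_width: 0.0662
grip_force: 15.0
```

Emit:
carry_out(deltas=[0,0,0,0,0,-2,-1,0,0,0,0,0,-6,-1,0,0,0,0,0,-10,-1,0,0,0,0,0,-14,-1,0,0,0,0,0,-18,-1])

```text
t: 20.1
eef_pos: [0.5625, -0.1357, 0.1916]
orientation: [0.0, 1.0, 0.0, -0.0]
ft_force: [0.7, -1.0, -0.4]
gripper_width: 0.0658
grip_force: 15.0
```

```bash
python3 - <<'E'
from h import *
go(.5345,.3113,.20,0)
m,im=snap("top")
print([(np.round(world(m,d["position"]),3).tolist(),round(d["confidence"],2)) for n in("sieve1","lid") for d in env.spot_in(n,"top")])
E
```

```text
at [ 0.5625 -0.1357  0.1916] turn [ 0.   -0.01 -0.05] shift cm [ 2.84 44.7  -0.84] w 0.0658
[([0.685, -0.179, 0.014], 0.88), ([0.581, -0.524, 0.011], 0.91), ([0.441, -0.395, 0.009], 0.82), ([0.554, -0.409, 0.01], 0.69)]
```

Emit:
carry_out(deltas=[0,0,0,0.2,3.5,0,-1,0,0,0,0.5,8,0,-1,0,0,0,0.8,12.8,0,-1,0,0,0,1.1,17.6,0,-1,0,0,0,1.4,22.4,0,-1])

```text
t: 20.75
eef_pos: [0.5478, 0.0899, 0.1884]
orientation: [0.001, 1.0, -0.0, -0.001]
ft_force: [0.2, -0.4, -1.7]
gripper_width: 0.0666
grip_force: 15.0
```

Emit:
carry_out(deltas=[0,0,0,0.3,4.8,0,-1,0,0,0,0.6,9.6,0,-1,0,0,0,0.9,14.4,0,-1,0,0,0,1.2,19,0,-1,0,0,0,1.4,22.3,0,-1])

```text
t: 21.25
eef_pos: [0.534, 0.3135, 0.1882]
orientation: [-0.0, 1.0, -0.0, -0.001]
ft_force: [-0.1, -0.6, -1.3]
gripper_width: 0.0666
grip_force: 15.0
```

Emit:
carry_out(deltas=[0,0,0,0,0,1,-1,0,0,0,0,0,2.5,-1,0,0,0,0,0,4,-1,0,0,0,0,0,5,-1,0,0,0,0,0,5.8,-1])

```text
t: 21.75
eef_pos: [0.535, 0.3101, 0.1303]
orientation: [0.001, 1.0, -0.0, -0.001]
ft_force: [0.9, 0.8, -1.1]
gripper_width: 0.0659
grip_force: 15.0
```

```bash
python3 -c "
from h import *
go(.5345,.3113,.1124,0)"
```

```text
at [0.535  0.3101 0.1303] turn [-0.05 -0.09 -0.12] shift cm [0.05 0.12 1.79] w 0.0659
```

Emit:
carry_out(deltas=[0,0,0,0,0.1,0.4,-1,0,0,0,0,0.1,0.8,-1,0,0,0,0,0.1,1.2,-1,0,0,0,0,0.1,1.5,-1,0,0,0,0,0.1,1.7,-1])

```text
t: 22.25
eef_pos: [0.5354, 0.3123, 0.1149]
orientation: [0.0, 1.0, 0.0, 0.0]
ft_force: [-0.1, 1.2, -1.4]
gripper_width: 0.0661
grip_force: 15.0
```

Emit:
carry_out(deltas=[0,0,0,0,0,0.1,-1,0,0,0,0,0,0.15,-1,0,0,0,0,0,0.2,-1,0,0,0,0,0,0.2,-1,0,0,0,0,0,0.2,-1])

```text
t: 22.75
eef_pos: [0.5354, 0.3122, 0.113]
orientation: [0.0, 1.0, 0.0, 0.0]
ft_force: [0.3, 0.5, -0.9]
gripper_width: 0.0661
grip_force: 15.0
```

Emit:
carry_out(deltas=[0,0,0,0,0,0.05,-1,0,0,0,0,0,0.1,-1,0,0,0,0,0,0.15,-1,0,0,0,0,0,0.2,-1,0,0,0,0,0,0.2,-1])

```text
t: 23.25
eef_pos: [0.5355, 0.3123, 0.1121]
orientation: [0.0, 1.0, -0.0, 0.0]
ft_force: [-6.6, -3.7, 17.4]
gripper_width: 0.0661
grip_force: 15.0
```

Emit:
carry_out(deltas=[0,0,0,0,0,0,1,0,0,0,0,0,0,1,0,0,0,0,0,0,1,0,0,0,0,0,0,1,0,0,0,0,0,-2,1])

```text
t: 23.75
eef_pos: [0.534, 0.3115, 0.1289]
orientation: [0.0, 1.0, -0.001, -0.002]
ft_force: [-0.4, -0.1, -0.2]
gripper_width: 0.091
grip_force: 0.0
```

Emit:
carry_out(deltas=[0,0,0,0,0,-3,1,0,0,0,0,0,-6,1,0,0,0,-2,0,-9,1,0,0,0,-5,0,-12,1,0,0,0,-7,0,-13,1])

```text
t: 24.25
eef_pos: [0.6078, 0.3127, 0.2647]
orientation: [0.0, 1.0, 0.001, 0.002]
ft_force: [0.3, -0.3, -0.2]
gripper_width: 0.0911
grip_force: 0.0
```

Emit:
carry_out(deltas=[0,0,0,0,0,0,1,0,0,0,0,0,0,1,0,0,0,0,0,0,1,0,0,0,0,0,0,1,0,0,0,0,0,0,1])

```text
t: 24.75
eef_pos: [0.6047, 0.3122, 0.2604]
orientation: [0.0, 1.0, -0.0, -0.0]
ft_force: [-0.0, -0.9, 0.8]
gripper_width: 0.0909
grip_force: 0.0
```

```bash
python3 - <<'E'
from h import *
v=save('wrist','T3')
for z in(.126,.130,.134,.138): print(z,fitc([v],[.5348,.3115,z],[.0325,.03],1,.006))
m,im=snap("top")
pickle.dump((m,im),open("top3.pkl","wb"))
print([(np.round(world(m,d["position"]),3).tolist(),round(d["confidence"],2)) for n in("sieve1","lid") for d in env.spot_in(n,"top")])
go(.756,-.178,.22,0)
E
```

```text
0.126 (array([0.53497536, 0.3125367 ]), np.float64(-164.61294555664062))
0.13 (array([0.53466067, 0.31250718]), np.float64(-169.23886108398438))
0.134 (array([0.53446687, 0.31232859]), np.float64(-166.0283660888672))
0.138 (array([0.53478013, 0.31246674]), np.float64(-143.03924560546875))
[([0.686, -0.177, 0.014], 0.96), ([0.533, 0.312, 0.112], 0.86), ([0.417, -0.104, 0.009], 0.8), ([0.442, -0.397, 0.011], 0.9), ([0.578, -0.525, 0.013], 0.69), ([0.553, -0.404, 0.013], 0.63)]
at [0.6052 0.3122 0.2609] turn [-0.   -0.01 -0.05] shift cm [-15.12 -49.01   4.09] w 0.0909
```

Emit:
carry_out(deltas=[0,0,0,-1,-3.3,0,1,0,0,0,-2,-6.6,0,1,0,0,0,-3,-9.8,0,1,0,0,0,-4,-13,0,1,0,0,0,-5,-16.3,0,1])

```text
t: 25.45
eef_pos: [0.6554, 0.1479, 0.261]
orientation: [0.0, 1.0, 0.0, 0.0]
ft_force: [0.6, 0.3, 0.6]
gripper_width: 0.0914
grip_force: 0.0
```

Emit:
carry_out(deltas=[0,0,0,-1,-3.3,0,1,0,0,0,-2,-6.6,0,1,0,0,0,-3,-9.8,0,1,0,0,0,-4,-13,0,1,0,0,0,-5,-16.3,0,1])

```text
t: 25.95
eef_pos: [0.7053, -0.0152, 0.261]
orientation: [0.0, 1.0, 0.0, 0.0]
ft_force: [0.3, -0.2, -0.1]
gripper_width: 0.0914
grip_force: 0.0
```

Emit:
carry_out(deltas=[0,0,0,-1,-3.3,1,1,0,0,0,-2,-6.6,2,1,0,0,0,-3,-9.8,3,1,0,0,0,-4,-13,4,1,0,0,0,-5.1,-16.4,4,1])

```text
t: 26.45
eef_pos: [0.7554, -0.179, 0.2192]
orientation: [0.0, 1.0, 0.0, -0.001]
ft_force: [0.9, 0.3, -0.5]
gripper_width: 0.0907
grip_force: 0.0
```

Emit:
carry_out(deltas=[0,0,0,0,0,0,1,0,0,0,0,0,0,1,0,0,0,0,0,0,1,0,0,0,0,0,0,1,0,0,0,0,0,0,1])

```text
t: 26.95
eef_pos: [0.7558, -0.1771, 0.2212]
orientation: [0.0, 1.0, -0.0, 0.0]
ft_force: [0.1, 0.5, -0.7]
gripper_width: 0.0911
grip_force: 0.0
```

```bash
python3 - <<'E'
from h import *
v=save('wrist','S2'); print(-np.array(v[0]["R"]).T@v[0]["t"])
f=fitc([v],[.6867,-.1775,.034],[.0325,.03],1,.006); print(f)
print(fitc([v,load("B"),load("C")],[.6867,-.1775,.034],[.0325,.03],span=.006))
go(f[0][0],f[0][1],.014,0)
E
```

```text
[ 0.6857317  -0.17675752  0.39226295]
(array([ 0.68665965, -0.1779645 ]), np.float64(-193.92758178710938))
(array([ 0.68709596, -0.17779021,  0.03046201]), np.float64(-557.29736328125))
at [ 0.7559 -0.1773  0.2212] turn [-0.    0.01 -0.01] shift cm [ 6.92 -0.07 20.72] w 0.0912
```

Emit:
carry_out(deltas=[0,0,0,1.8,-0.1,3.5,1,0,0,0,3.6,-0.1,7,1,0,0,0,5.4,-0.1,10.5,1,0,0,0,6.9,-0.1,14,1,0,0,0,6.9,-0.1,15,1])

```text
t: 27.5
eef_pos: [0.6834, -0.178, 0.0674]
orientation: [0.0, 1.0, 0.001, -0.003]
ft_force: [-0.1, -0.2, 0.1]
gripper_width: 0.0912
grip_force: 0.0
```

Emit:
carry_out(deltas=[0,0,0,0,0,2,1,0,0,0,0,0,4,1,0,0,0,0,0,5.2,1,0,0,0,0,0,5.7,1,0,0,0,0,0,5.7,1])

```text
t: 28.0
eef_pos: [0.6869, -0.1789, 0.0134]
orientation: [0.0, 1.0, 0.0, -0.0]
ft_force: [0.2, -0.9, 1.2]
gripper_width: 0.0911
grip_force: 0.0
```

Emit:
carry_out(deltas=[0,0,0,0,0,0,-1,0,0,0,0,0,0,-1,0,0,0,0,0,0,-1,0,0,0,0,0,0,-1,0,0,0,0,0,0,-1], grip_force=15)

```text
t: 28.5
eef_pos: [0.6872, -0.179, 0.0145]
orientation: [0.0, 1.0, -0.0, 0.0]
ft_force: [-1.5, 0.5, 5.8]
gripper_width: 0.0659
grip_force: 15.0
```

Emit:
carry_out(deltas=[0,0,0,0,0,-2,-1,0,0,0,0,0,-6,-1,0,0,0,0,0,-10,-1,0,0,0,0,0,-15,-1,0,0,0,0,0,-19.5,-1])

```text
t: 29.0
eef_pos: [0.6867, -0.1789, 0.2125]
orientation: [0.0, 1.0, -0.0, 0.0]
ft_force: [0.3, 0.1, -0.6]
gripper_width: 0.0659
grip_force: 15.0
```

Emit:
carry_out(deltas=[0,0,0,1,3.2,0,-1,0,0,0,2,6.5,0,-1,0,0,0,3,9.8,0,-1,0,0,0,4,13.1,0,-1,0,0,0,5,16.4,0,-1])

```text
t: 29.5
eef_pos: [0.6363, -0.0137, 0.2102]
orientation: [0.001, 1.0, -0.0, 0.0]
ft_force: [0.9, -0.1, -0.7]
gripper_width: 0.0659
grip_force: 15.0
```

Emit:
carry_out(deltas=[0,0,0,1,3.2,0,-1,0,0,0,2,6.5,0,-1,0,0,0,3,9.8,0,-1,0,0,0,4,13.1,0,-1,0,0,0,5,16.4,0,-1])

```text
t: 30.0
eef_pos: [0.5865, 0.1504, 0.2102]
orientation: [0.001, 1.0, 0.0, 0.0]
ft_force: [0.3, -0.4, -1.5]
gripper_width: 0.0665
grip_force: 15.0
```

Emit:
carry_out(deltas=[0,0,0,1,3.3,0,-1,0,0,0,2,6.6,0,-1,0,0,0,3,9.9,0,-1,0,0,0,4.2,13.2,0,-1,0,0,0,5.2,16.2,0,-1])

```text
t: 30.5
eef_pos: [0.5345, 0.3126, 0.2102]
orientation: [0.0, 1.0, 0.0, 0.0]
ft_force: [0.3, 0.2, -1.6]
gripper_width: 0.0662
grip_force: 15.0
```

Emit:
carry_out(deltas=[0,0,0,0,0,0,-1,0,0,0,0,0,1,-1,0,0,0,0,0,2,-1,0,0,0,0,0,3,-1,0,0,0,0,0,4,-1])

```text
t: 31.0
eef_pos: [0.5353, 0.3104, 0.1677]
orientation: [0.001, 1.0, -0.0, -0.0]
ft_force: [-0.0, -0.9, -1.1]
gripper_width: 0.0663
grip_force: 15.0
```

```bash
python3 -c "
from h import *
go(.5346,.3122,.1365,0)"
```

```text
at [0.5353 0.3104 0.1677] turn [-0.02 -0.04 -0.11] shift cm [0.07 0.18 3.12] w 0.0663
```

Emit:
carry_out(deltas=[0,0,0,0,0.1,1,-1,0,0,0,0,0.1,1.8,-1,0,0,0,0,0.1,2.3,-1,0,0,0,0,0.1,2.7,-1,0,0,0,0,0.1,3,-1])

```text
t: 31.5
eef_pos: [0.5354, 0.3123, 0.1387]
orientation: [0.0, 1.0, 0.0, 0.0]
ft_force: [-0.4, 0.9, -0.9]
gripper_width: 0.0665
grip_force: 15.0
```

Emit:
carry_out(deltas=[0,0,0,0,0,0.1,-1,0,0,0,0,0,0.2,-1,0,0,0,0,0,0.2,-1,0,0,0,0,0,0.2,-1,0,0,0,0,0,0.2,-1])

```text
t: 32.0
eef_pos: [0.5354, 0.3123, 0.1371]
orientation: [0.0, 1.0, 0.0, 0.0]
ft_force: [-0.4, -0.2, -0.1]
gripper_width: 0.0663
grip_force: 15.0
```

Emit:
carry_out(deltas=[0,0,0,0,0,0.05,-1,0,0,0,0,0,0.1,-1,0,0,0,0,0,0.15,-1,0,0,0,0,0,0.2,-1,0,0,0,0,0,0.2,-1])

```text
t: 32.5
eef_pos: [0.5356, 0.3123, 0.1363]
orientation: [0.0, 1.0, 0.0, 0.0]
ft_force: [-6.9, -4.4, 18.4]
gripper_width: 0.0665
grip_force: 15.0
```

Emit:
carry_out(deltas=[0,0,0,0,0,0,1,0,0,0,0,0,0,1,0,0,0,0,0,0,1,0,0,0,0,0,0,1,0,0,0,0,0,-2,1])

```text
t: 33.0
eef_pos: [0.5339, 0.3115, 0.1528]
orientation: [0.0, 1.0, -0.001, -0.002]
ft_force: [-0.1, 0.5, 0.4]
gripper_width: 0.091
grip_force: 0.0
```

Emit:
carry_out(deltas=[0,0,0,0,0,-3,1,0,0,0,0,0,-6,1,0,0,0,0,0,-9,1,0,0,0,0,0,-11,1,0,0,0,0,0,-11,1])

```text
t: 33.5
eef_pos: [0.5365, 0.3129, 0.2679]
orientation: [0.0, 1.0, 0.001, 0.002]
ft_force: [-0.3, -0.2, 0.1]
gripper_width: 0.0915
grip_force: 0.0
```

Emit:
carry_out(deltas=[0,0,0,0.4,-4.2,0,1,0,0,0,0.9,-8.4,0,1,0,0,0,1.3,-12.6,0,1,0,0,0,1.8,-16.8,0,1,0,0,0,2.2,-20.8,0,1])

```text
t: 34.0
eef_pos: [0.5122, 0.1026, 0.2638]
orientation: [0.0, 1.0, -0.0, -0.001]
ft_force: [0.5, -0.5, 0.7]
gripper_width: 0.0913
grip_force: 0.0
```

Emit:
carry_out(deltas=[0,0,0,0.4,-4.4,1,1,0,0,0,0.9,-8.8,2,1,0,0,0,1.3,-13.2,3,1,0,0,0,1.8,-17.6,4,1,0,0,0,2.3,-20.9,5,1])

```text
t: 34.5
eef_pos: [0.489, -0.1068, 0.2137]
orientation: [0.001, 1.0, 0.0, -0.0]
ft_force: [0.3, -0.8, -0.5]
gripper_width: 0.0912
grip_force: 0.0
```

Emit:
carry_out(deltas=[0,0,0,0,0,0,1,0,0,0,0,0,0,1,0,0,0,0,0,0,1,0,0,0,0,0,0,1,0,0,0,0,0,0,1])

```text
t: 35.0
eef_pos: [0.4902, -0.104, 0.2151]
orientation: [-0.0, 1.0, -0.0, 0.0]
ft_force: [-0.6, -0.1, -0.0]
gripper_width: 0.0911
grip_force: 0.0
```

```bash
python3 - <<'E'
from h import *
v=save('wrist','S3'); print(-np.array(v[0]["R"]).T@v[0]["t"])
f=fitc([v],[.4215,-.105,.040],[.0325,.03],1,.006); print(f)
print(fitc([v,load("A"),load("B"),load("C")],[.4215,-.105,.040],[.0325,.03],span=.006))
go(f[0][0],f[0][1],.014,0); print(np.hypot(*f[0][:2]), env.observe()["joint_positions"])
m,im=snap("top"); print([(np.round(world(m,d["position"]),3).tolist(),round(d["confidence"],2)) for n in("sieve1","lid") for d in env.spot_in(n,"top")])
E
```

```text
[ 0.42004172 -0.10359245  0.38616575]
(array([ 0.42016399, -0.10421598]), np.float64(-215.28091430664062))
(array([ 0.42124569, -0.10454197,  0.03836029]), np.float64(-885.2652587890625))
at [ 0.4901 -0.1041  0.2151] turn [-0.    0.02  0.02] shift cm [ 7.000e+00 -1.000e-02  2.011e+01] w 0.0914
0.4328957750602407 [-2.55714873e-01  5.91540027e-02  2.13055963e+00 -1.41970964e-06
  9.51550237e-01 -1.82678694e+00]
[([0.535, 0.319, 0.138], 0.79), ([0.534, 0.282, 0.118], 0.46), ([0.443, -0.394, 0.01], 0.74), ([0.555, -0.406, 0.011], 0.64), ([0.579, -0.525, 0.012], 0.62)]
```

Emit:
carry_out(deltas=[0,0,0,1.7,0,3.2,1,0,0,0,3.4,0,6.4,1,0,0,0,5.1,0,9.6,1,0,0,0,6.9,0,12.8,1,0,0,0,6.9,0,13.5,1])

```text
t: 35.7
eef_pos: [0.4174, -0.1038, 0.0773]
orientation: [0.001, 1.0, 0.001, -0.003]
ft_force: [-0.4, -0.3, 0.8]
gripper_width: 0.0914
grip_force: 0.0
```

Emit:
carry_out(deltas=[0,0,0,0,0,2,1,0,0,0,0,0,4,1,0,0,0,0,0,5.5,1,0,0,0,0,0,6,1,0,0,0,0,0,6,1])

```text
t: 36.2
eef_pos: [0.4216, -0.1048, 0.0201]
orientation: [0.0, 1.0, 0.0, -0.0]
ft_force: [0.1, 0.3, 0.7]
gripper_width: 0.0913
grip_force: 0.0
```

```bash
python3 -c "
from h import *
go(.421,-.1044,.018,0); print(env.observe()['joint_positions'])"
```

```text
at [ 0.4216 -0.1048  0.0201] turn [ 0.   -0.01 -0.05] shift cm [0.06 0.04 0.21] w 0.0913
[-2.97171570e-01  3.33480128e-01  2.30742117e+00  1.75871625e-05
  5.00800061e-01 -1.86713785e+00]
```

Emit:
carry_out(deltas=[0,0,0,0,0,0,-1,0,0,0,0,0,0,-1,0,0,0,0,0,0,-1,0,0,0,0,0,0,-1,0,0,0,0,0,0,-1], grip_force=15)

```text
t: 36.7
eef_pos: [0.4213, -0.1048, 0.0204]
orientation: [0.0, 1.0, -0.0, 0.0]
ft_force: [-1.0, 0.3, 8.0]
gripper_width: 0.0652
grip_force: 15.0
```

Emit:
carry_out(deltas=[0,0,0,0,0,-2,-1,0,0,0,0,0,-6,-1,0,0,0,0,0,-11,-1,0,0,0,0,0,-16,-1,0,0,0,0,0,-20.5,-1])

```text
t: 37.2
eef_pos: [0.4206, -0.1046, 0.2275]
orientation: [0.0, 1.0, -0.0, 0.0]
ft_force: [1.7, -0.4, -0.6]
gripper_width: 0.0653
grip_force: 15.0
```

Emit:
carry_out(deltas=[0,0,0,-1,3.8,-0.5,-1,0,0,0,-2.2,8,-1,-1,0,0,0,-3.3,12.2,-1.5,-1,0,0,0,-4.5,16.5,-2,-1,0,0,0,-5.6,20.8,-2,-1])

```text
t: 37.7
eef_pos: [0.4774, 0.1052, 0.2458]
orientation: [0.0, 1.0, 0.0, 0.001]
ft_force: [0.1, -0.6, -1.4]
gripper_width: 0.0653
grip_force: 15.0
```

Emit:
carry_out(deltas=[0,0,0,-1.2,4.5,0,-1,0,0,0,-2.4,9,0,-1,0,0,0,-3.6,13.5,0,-1,0,0,0,-4.8,18,0,-1,0,0,0,-5.7,20.9,0,-1])

```text
t: 38.2
eef_pos: [0.5343, 0.315, 0.2448]
orientation: [-0.0, 1.0, 0.0, -0.0]
ft_force: [0.8, -1.0, -1.1]
gripper_width: 0.0654
grip_force: 15.0
```

Emit:
carry_out(deltas=[0,0,0,0,0,0,-1,0,0,0,0,0,1,-1,0,0,0,0,0,2.5,-1,0,0,0,0,0,4,-1,0,0,0,0,0,4.5,-1])

```text
t: 38.7
eef_pos: [0.5332, 0.3109, 0.1973]
orientation: [0.001, 1.0, -0.001, -0.001]
ft_force: [-0.4, -0.2, -1.0]
gripper_width: 0.0651
grip_force: 15.0
```

```bash
python3 -c "
from h import *
go(.5350,.3122,.1685,0)"
```

```text
at [0.5332 0.3109 0.1973] turn [-0.09 -0.16 -0.11] shift cm [-0.18  0.14  2.88] w 0.0651
```

Emit:
carry_out(deltas=[0,0,0,-0.1,0,1,-1,0,0,0,-0.1,0,1.8,-1,0,0,0,-0.1,0,2.3,-1,0,0,0,-0.1,0,2.6,-1,0,0,0,-0.1,0,2.8,-1])

```text
t: 39.2
eef_pos: [0.5354, 0.3123, 0.1718]
orientation: [0.0, 1.0, 0.0, 0.0]
ft_force: [0.1, -0.0, -1.0]
gripper_width: 0.0652
grip_force: 15.0
```

Emit:
carry_out(deltas=[0,0,0,0,0,0.1,-1,0,0,0,0,0,0.15,-1,0,0,0,0,0,0.2,-1,0,0,0,0,0,0.2,-1,0,0,0,0,0,0.2,-1])

```text
t: 39.7
eef_pos: [0.5354, 0.3122, 0.1701]
orientation: [0.0, 1.0, 0.0, 0.0]
ft_force: [-0.1, 0.6, -0.8]
gripper_width: 0.0652
grip_force: 15.0
```

Emit:
carry_out(deltas=[0,0,0,0,0,0.05,-1,0,0,0,0,0,0.1,-1,0,0,0,0,0,0.15,-1,0,0,0,0,0,0.2,-1,0,0,0,0,0,0.25,-1])

```text
t: 40.2
eef_pos: [0.5356, 0.3123, 0.1683]
orientation: [0.0, 1.0, 0.0, 0.0]
ft_force: [-4.3, -2.9, 16.2]
gripper_width: 0.065
grip_force: 15.0
```

Emit:
carry_out(deltas=[0,0,0,0,0,0,1,0,0,0,0,0,0,1,0,0,0,0,0,0,1,0,0,0,0,0,0,1,0,0,0,0,0,-2,1])

```text
t: 40.7
eef_pos: [0.534, 0.3115, 0.1853]
orientation: [0.0, 1.0, -0.001, -0.002]
ft_force: [0.3, 0.5, -0.2]
gripper_width: 0.0909
grip_force: 0.0
```

Emit:
carry_out(deltas=[0,0,0,0,0,-3,1,0,0,0,0,0,-6,1,0,0,0,-2,0,-9,1,0,0,0,-5,0,-12,1,0,0,0,-7,0,-13,1])

```text
t: 41.2
eef_pos: [0.6076, 0.3126, 0.3212]
orientation: [0.0, 1.0, 0.001, 0.002]
ft_force: [0.3, 0.2, 0.2]
gripper_width: 0.0913
grip_force: 0.0
```

Emit:
carry_out(deltas=[0,0,0,0,0,0,1,0,0,0,0,0,0,1,0,0,0,0,0,0,1,0,0,0,0,0,0,1,0,0,0,0,0,0,1])

```text
t: 41.7
eef_pos: [0.6047, 0.3122, 0.317]
orientation: [0.0, 1.0, -0.0, -0.0]
ft_force: [0.4, -1.0, 0.1]
gripper_width: 0.0911
grip_force: 0.0
```

```bash
python3 - <<'E'
from h import *
v=save('wrist','T4')
for z in(.182,.188,.194): print(z,fitc([v],[.5348,.3122,z],[.0325,.03],1,.006))
go(.63,-.407,.32,0)
E
```

```text
0.182 (array([0.53539251, 0.31265168]), np.float64(-175.45790100097656))
0.188 (array([0.53474358, 0.31269228]), np.float64(-171.05577087402344))
0.194 (array([0.5345482 , 0.31248233]), np.float64(-153.6602020263672))
at [0.6049 0.3122 0.3171] turn [-0.01 -0.03 -0.04] shift cm [ -2.56 -71.92  -0.27] w 0.0915
```

Emit:
carry_out(deltas=[0,0,0,-0.1,-4.3,0,1,0,0,0,-0.2,-8.6,0,1,0,0,0,-0.3,-12.9,0,1,0,0,0,-0.4,-17.2,0,1,0,0,0,-0.5,-21.5,0,1])

```text
t: 42.25
eef_pos: [0.6097, 0.0956, 0.3175]
orientation: [0.0, 1.0, 0.0, 0.0]
ft_force: [1.2, 0.8, -0.4]
gripper_width: 0.0912
grip_force: 0.0
```

Emit:
carry_out(deltas=[0,0,0,-0.2,-4.8,0,1,0,0,0,-0.4,-9.6,0,1,0,0,0,-0.6,-14.4,0,1,0,0,0,-0.8,-19.2,0,1,0,0,0,-1,-24,0,1])

```text
t: 42.75
eef_pos: [0.6195, -0.1447, 0.3176]
orientation: [0.0, 1.0, -0.0, 0.0]
ft_force: [1.2, 0.2, 0.7]
gripper_width: 0.091
grip_force: 0.0
```

Emit:
carry_out(deltas=[0,0,0,-0.2,-4,2,1,0,0,0,-0.4,-8,4,1,0,0,0,-0.6,-12,6,1,0,0,0,-0.8,-16,8,1,0,0,0,-1,-20,10,1])

```text
t: 43.25
eef_pos: [0.6295, -0.3444, 0.2166]
orientation: [0.0, 1.0, 0.0, 0.0]
ft_force: [1.0, 0.2, 0.4]
gripper_width: 0.0913
grip_force: 0.0
```

Emit:
carry_out(deltas=[0,0,0,0,-4,0,1,0,0,0,0,-6.4,0,1,0,0,0,0,-6.4,0,1,0,0,0,0,-6.4,0,1,0,0,0,0,-6.4,0,1])

```text
t: 43.75
eef_pos: [0.6299, -0.4056, 0.2178]
orientation: [0.0, 1.0, 0.0, 0.0]
ft_force: [-0.2, -0.1, -0.4]
gripper_width: 0.0912
grip_force: 0.0
```

```bash
python3 - <<'E'
from h import *
v=save('wrist','L'); print(-np.array(v[0]["R"]).T@v[0]["t"], env.observe()["eef_pos"])
print([(np.round(world(v[0],d["position"]),3).tolist(),round(d["confidence"],2)) for d in env.spot_in("lid","wrist")])
for p in([.558,-.407,.012],): 
  print(fitc([v],p,[.0335],1,.012))
  print(fitc([v],[*p[:2],.034],[.011],1,.012))
cv2.imwrite("pics/L2.png",v[1][:220,:,::-1])
E
```

```text
[ 0.55978323 -0.40527133  0.38889667] [ 0.62997395 -0.40555477  0.21783269]
[([0.443, -0.397, 0.009], 0.9), ([0.579, -0.52, 0.013], 0.79), ([0.553, -0.411, 0.013], 0.71)]
(array([ 0.56152194, -0.40804079]), np.float64(-65.38902282714844))
(array([ 0.55380018, -0.40798702]), np.float64(-138.59535217285156))
```

View pics/L2.png

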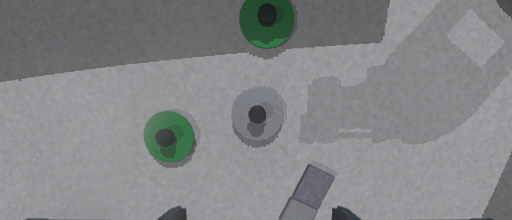

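The steel lid, with its knob at (257,114), lies between the green ones at (267,20) and (168,137). The top sieve also bottomed at its expected height. I grasp the lid's knob.

Emit:
carry_out(deltas=[0,0,0,1.8,-0.1,3.5,1,0,0,0,3.6,-0.2,7,1,0,0,0,5.4,-0.2,10.5,1,0,0,0,7.2,-0.2,13.5,1,0,0,0,7.6,-0.2,14.5,1])

```text
t: 44.35
eef_pos: [0.5511, -0.4069, 0.0696]
orientation: [0.0, 1.0, 0.001, -0.002]
ft_force: [0.5, -0.2, 1.0]
gripper_width: 0.0912
grip_force: 0.0
```

Emit:
carry_out(deltas=[0,0,0,0,0,2,1,0,0,0,0,0,4,1,0,0,0,0,0,5,1,0,0,0,0,0,5.5,1,0,0,0,0,0,5.7,1])

```text
t: 44.85
eef_pos: [0.554, -0.4088, 0.0151]
orientation: [0.0, 1.0, 0.0, -0.0]
ft_force: [1.3, 0.3, 0.5]
gripper_width: 0.091
grip_force: 0.0
```

Emit:
carry_out(deltas=[0,0,0,0,0,0,-1,0,0,0,0,0,0,-1,0,0,0,0,0,0,-1,0,0,0,0,0,0,-1,0,0,0,0,0,0,-1], grip_force=15)

```text
t: 45.35
eef_pos: [0.5537, -0.4089, 0.0157]
orientation: [0.0, 1.0, -0.0, 0.0]
ft_force: [0.5, 0.3, -0.7]
gripper_width: 0.0538
grip_force: 0.0
```

Emit:
carry_out(deltas=[0,0,0,0,0,0,-1,0,0,0,0,0,0,-1,0,0,0,0,0,0,-1,0,0,0,0,0,0,-1,0,0,0,0,0,0,-1])

```text
t: 45.85
eef_pos: [0.5536, -0.4088, 0.0154]
orientation: [0.0, 1.0, 0.0, -0.0]
ft_force: [-0.4, -0.4, 0.6]
gripper_width: 0.0213
grip_force: 15.0
```

```bash
python3 -c "
from h import *
go(.5346,.3124,.27,0)"
```

```text
at [ 0.5536 -0.4088  0.0154] turn [ 0.   -0.01 -0.06] shift cm [  1.97  72.12 -25.46] w 0.0213
```

Emit:
carry_out(deltas=[0,0,0,0,0,-3,-1,0,0,0,0,0,-7.5,-1,0,0,0,0,0,-12,-1,0,0,0,0,0,-17,-1,0,0,0,0,0,-22,-1])

```text
t: 46.35
eef_pos: [0.5533, -0.4085, 0.2372]
orientation: [0.0, 1.0, 0.0, -0.0]
ft_force: [0.8, -0.6, -0.9]
gripper_width: 0.0213
grip_force: 15.0
```

Emit:
carry_out(deltas=[0,0,0,0.1,3.6,-0.7,-1,0,0,0,0.2,7.2,-1.4,-1,0,0,0,0.3,10.8,-2.1,-1,0,0,0,0.4,14.4,-2.8,-1,0,0,0,0.5,18,-3.5,-1])

```text
t: 46.85
eef_pos: [0.5484, -0.2273, 0.2706]
orientation: [0.001, 1.0, 0.0, -0.0]
ft_force: [1.4, -0.2, -0.3]
gripper_width: 0.0214
grip_force: 15.0
```

Emit:
carry_out(deltas=[0,0,0,0.1,3.6,0,-1,0,0,0,0.2,7.2,0,-1,0,0,0,0.3,10.8,0,-1,0,0,0,0.4,14.4,0,-1,0,0,0,0.5,18,0,-1])

```text
t: 47.35
eef_pos: [0.5436, -0.0474, 0.2705]
orientation: [0.001, 1.0, -0.0, 0.0]
ft_force: [0.7, -1.2, -1.0]
gripper_width: 0.0215
grip_force: 15.0
```

Emit:
carry_out(deltas=[0,0,0,0.1,3.6,0,-1,0,0,0,0.2,7.2,0,-1,0,0,0,0.3,10.8,0,-1,0,0,0,0.4,14.4,0,-1,0,0,0,0.5,18,0,-1])

```text
t: 47.85
eef_pos: [0.5388, 0.1327, 0.2705]
orientation: [0.0, 1.0, 0.0, 0.0]
ft_force: [-0.1, -0.2, -1.7]
gripper_width: 0.0213
grip_force: 15.0
```

Emit:
carry_out(deltas=[0,0,0,0.1,4,0,-1,0,0,0,0.2,8,0,-1,0,0,0,0.3,12,0,-1,0,0,0,0.4,16,0,-1,0,0,0,0.4,18.1,0,-1])

```text
t: 48.35
eef_pos: [0.5348, 0.3149, 0.2703]
orientation: [-0.0, 1.0, 0.0, -0.0]
ft_force: [0.5, -0.7, -0.5]
gripper_width: 0.0213
grip_force: 15.0
```

Emit:
carry_out(deltas=[0,0,0,0,0,1,-1,0,0,0,0,0,2.5,-1,0,0,0,0,0,4,-1,0,0,0,0,0,5,-1,0,0,0,0,0,5,-1])

```text
t: 48.85
eef_pos: [0.5345, 0.311, 0.2183]
orientation: [0.001, 1.0, -0.001, -0.001]
ft_force: [-0.4, 0.6, -0.5]
gripper_width: 0.0218
grip_force: 15.0
```

```bash
python3 -c "
from h import *
go(.5350,.3123,.195,0)"
```

```text
at [0.5345 0.311  0.2183] turn [-0.09 -0.16 -0.1 ] shift cm [-0.05  0.13  2.33] w 0.0218
```

Emit:
carry_out(deltas=[0,0,0,0,0,0.7,-1,0,0,0,0,0,1.3,-1,0,0,0,0,0,1.8,-1,0,0,0,0,0,2.1,-1,0,0,0,0,0,2.3,-1])

```text
t: 49.35
eef_pos: [0.5352, 0.3122, 0.1972]
orientation: [0.0, 1.0, -0.0, -0.0]
ft_force: [-1.2, -0.3, 0.2]
gripper_width: 0.0216
grip_force: 15.0
```

Emit:
carry_out(deltas=[0,0,0,0,0,0.1,-1,0,0,0,0,0,0.15,-1,0,0,0,0,0,0.2,-1,0,0,0,0,0,0.2,-1,0,0,0,0,0,0.2,-1])

```text
t: 49.85
eef_pos: [0.5353, 0.3123, 0.1955]
orientation: [0.0, 1.0, 0.0, 0.0]
ft_force: [-1.2, -0.1, -0.8]
gripper_width: 0.0215
grip_force: 15.0
```

Emit:
carry_out(deltas=[0,0,0,0,0,0.05,-1,0,0,0,0,0,0.1,-1,0,0,0,0,0,0.15,-1,0,0,0,0,0,0.2,-1,0,0,0,0,0,0.2,-1])

```text
t: 50.35
eef_pos: [0.5361, 0.3127, 0.1952]
orientation: [0.0, 1.0, 0.0, 0.001]
ft_force: [-5.5, -2.8, 17.0]
gripper_width: 0.0214
grip_force: 15.0
```

Emit:
carry_out(deltas=[0,0,0,0,0,0,-0.4,0,0,0,0,0,0,-0.4,0,0,0,0,0,0,-0.4,0,0,0,0,0,0,-0.4,0,0,0,0,0,0,-0.4])

```text
t: 50.85
eef_pos: [0.5353, 0.3122, 0.1933]
orientation: [0.0, 1.0, -0.0, -0.0]
ft_force: [-0.3, 0.6, 0.3]
gripper_width: 0.0272
grip_force: 0.0
```

Emit:
carry_out(deltas=[0,0,0,0,0,-2,-0.4,0,0,0,0,0,-4,-0.4,0,0,0,0,0,-7,-0.4,0,0,0,0,0,-10,-0.4,0,0,0,0,0,-10,-0.4])

```text
t: 51.35
eef_pos: [0.5369, 0.3131, 0.2977]
orientation: [0.0, 1.0, 0.001, 0.003]
ft_force: [-0.3, -0.9, 0.1]
gripper_width: 0.0273
grip_force: 0.0
```

Emit:
carry_out(deltas=[0,0,0,-2,-3,0,-0.4,0,0,0,-4,-6,0,-0.4,0,0,0,-6,-9,0,-0.4,0,0,0,-7,-10,0,-0.4,0,0,0,-7,-10,0,-0.4])

```text
t: 51.85
eef_pos: [0.606, 0.211, 0.2928]
orientation: [0.001, 1.0, -0.0, -0.0]
ft_force: [-0.4, 0.7, 0.4]
gripper_width: 0.0272
grip_force: 0.0
```

```bash
python3 - <<'E'
from h import *
v=save('wrist','T5'); w=save('side','side5')
print("lid knob",fitc([v],[.535,.312,.214],[.011],1,.008), "disc",fitc([v],[.535,.312,.192],[.0335],1,.008))
u=proj(w[0],(.535,.31,.13))[0].astype(int); a=w[1][max(u[1]-60,0):u[1]+60,u[0]-50:u[0]+110,::-1]
cv2.imwrite("pics/st.png",np.hstack([cv2.resize(a,(400,300),interpolation=cv2.INTER_CUBIC),cv2.resize(v[1][:225,150:450,::-1],(400,300))]))
go(.5203,.1314,.20,27)
E
```

```text
lid knob (array([0.5356993 , 0.31026059]), np.float64(-107.22378540039062)) disc (array([0.53541931, 0.31219991]), np.float64(-101.03396606445312))
at [0.6048 0.2126 0.2929] turn [ 1.000e-02 -4.000e-02 -2.707e+01] shift cm [ 8.43 -8.13  9.3 ] w 0.0273
```

View pics/st.png

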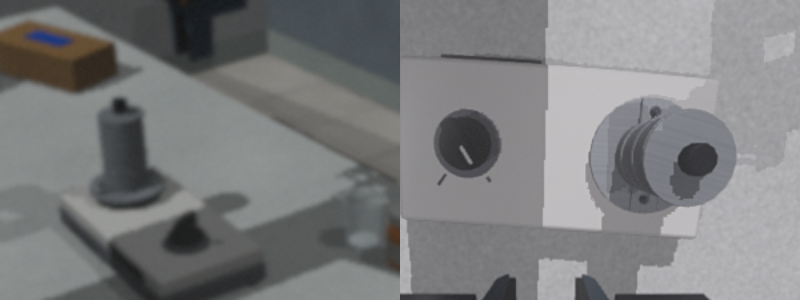

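The stack stands straight on the shaker, and the pointer is still at the stop mark (490,180). Now the selector knob.

Emit:
carry_out(deltas=[0,0,-7,2,-2,1.5,-0.2,0,0,-14,4,-4,3,-0.2,0,0,-21,6,-6,5,-0.2,0,0,-28,8.4,-8.1,7,-0.2,0,0,-28,8.4,-8.1,9.3,-0.2])

```text
t: 52.45
eef_pos: [0.5182, 0.1308, 0.1998]
orientation: [-0.244, 0.97, -0.0, -0.0]
ft_force: [0.2, 0.6, 0.1]
gripper_width: 0.0363
grip_force: 0.0
```

Emit:
carry_out(deltas=[0,0,0,0,0,2,-0.2,0,0,0,0,0,5,-0.2,0,0,0,0,0,7,-0.2,0,0,0,0,0,7,-0.2,0,0,0,0,0,7,-0.2])

```text
t: 52.95
eef_pos: [0.5209, 0.132, 0.1308]
orientation: [-0.242, 0.97, 0.0, -0.0]
ft_force: [0.1, -0.1, -0.0]
gripper_width: 0.0365
grip_force: 0.0
```

```bash
python3 -c "
from h import *
go(.5203,.1314,.081,28)"
```

```text
at [0.5209 0.132  0.1308] turn [ 0.01 -0.02  0.  ] shift cm [ 0.08 -0.03  4.98] w 0.0365
```

Emit:
carry_out(deltas=[0,0,0,0,0,1.5,-0.2,0,0,0,0,0,3,-0.2,0,0,0,0,0,4,-0.2,0,0,0,0,0,4.7,-0.2,0,0,0,0,0,4.9,-0.2])

```text
t: 53.45
eef_pos: [0.5207, 0.1311, 0.0804]
orientation: [-0.241, 0.97, 0.0, -0.001]
ft_force: [-0.5, -0.6, -0.3]
gripper_width: 0.0363
grip_force: 0.0
```

Emit:
carry_out(deltas=[0,0,0,0,0,0,-1,0,0,0,0,0,0,-1,0,0,0,0,0,0,-1,0,0,0,0,0,0,-1,0,0,0,0,0,0,-1], grip_force=40)

```text
t: 53.95
eef_pos: [0.5215, 0.1315, 0.0818]
orientation: [-0.241, 0.97, 0.0, 0.0]
ft_force: [-0.1, 4.6, 3.1]
gripper_width: 0.0137
grip_force: 40.0
```

Emit:
carry_out(deltas=[0,0,0,0,0,0.15,-1,0,0,0,0,0,0.3,-1,0,0,0,0,0,0.45,-1,0,0,0,0,0,0.55,-1,0,0,0,0,0,0.6,-1])

```text
t: 54.45
eef_pos: [0.5216, 0.1315, 0.0757]
orientation: [-0.241, 0.97, 0.0, 0.0]
ft_force: [-3.7, 4.3, 16.2]
gripper_width: 0.0141
grip_force: 40.0
```

Emit:
carry_out(deltas=[0,0,0,0,0,0,-1,0,0,0,0,0,0,-1,0,0,0,0,0,0,-1,0,0,0,0,0,0,-1,0,0,0,0,0,0,-1])

```text
t: 54.95
eef_pos: [0.5215, 0.1314, 0.0758]
orientation: [-0.241, 0.97, 0.0, 0.0]
ft_force: [-2.2, 4.9, 9.4]
gripper_width: 0.0138
grip_force: 40.0
```

Emit:
carry_out(deltas=[0,0,6,0,0,0,-1,0,0,13,0,0,0,-1,0,0,20,0,0,0,-1,0,0,27,0,0,0,-1,0,0,34,0,0,0,-1])

```text
t: 55.45
eef_pos: [0.5216, 0.1311, 0.0758]
orientation: [0.055, 0.998, -0.0, 0.0]
ft_force: [-1.6, -0.1, 9.0]
gripper_width: 0.0132
grip_force: 40.0
```

Emit:
carry_out(deltas=[0,0,7,0,0,0,-1,0,0,14,0,0,0,-1,0,0,21,0,0,0,-1,0,0,28,0,0,0,-1,0,0,33,0,0,0,-1])

```text
t: 55.95
eef_pos: [0.5214, 0.1308, 0.0758]
orientation: [0.336, 0.942, -0.0, 0.0]
ft_force: [-2.0, -3.1, 10.6]
gripper_width: 0.014
grip_force: 40.0
```

Emit:
carry_out(deltas=[0,0,0,0,0,0,-1,0,0,0,0,0,0,-1,0,0,0,0,0,0,-1,0,0,0,0,0,0,-1,0,0,0,0,0,0,-1])

```text
t: 56.45
eef_pos: [0.5214, 0.1308, 0.0758]
orientation: [0.334, 0.943, -0.0, 0.0]
ft_force: [-2.6, -3.2, 12.2]
gripper_width: 0.0138
grip_force: 40.0
```

```bash
python3 -c "
from h import *
go(.5203,.1314,.0757,-40); print(env.observe()['wrist_torque'])"
```

```text
at [0.5214 0.1308 0.0758] turn [-0.02  0.04  0.98] shift cm [ 0.12 -0.02  0.01] w 0.0138
[-0.70171087  0.4314567   0.16206868]
```

Emit:
carry_out(deltas=[0,0,0,0,0,0,-0.2,0,0,0,0,0,0,-0.2,0,0,0,0,0,0,-0.2,0,0,0,0,0,0,-0.2,0,0,0,0,0,0,-0.2])

```text
t: 56.95
eef_pos: [0.5211, 0.1312, 0.0753]
orientation: [0.334, 0.942, -0.0, -0.0]
ft_force: [-0.2, 0.3, 0.0]
gripper_width: 0.0367
grip_force: 0.1
```

Emit:
carry_out(deltas=[0,0,0,0,0,-2,-0.2,0,0,0,0,0,-5,-0.2,0,0,0,0,0,-9,-0.2,0,0,0,0,0,-13,-0.2,0,0,0,0,0,-17,-0.2])

```text
t: 57.45
eef_pos: [0.5207, 0.1312, 0.2469]
orientation: [0.334, 0.942, -0.0, -0.0]
ft_force: [0.1, 0.7, 0.1]
gripper_width: 0.0363
grip_force: 0.0
```

Emit:
carry_out(deltas=[0,0,-8,-2,0,0,-0.2,0,0,-16,-4,0,0,-0.2,0,0,-24,-6,0,0,-0.2,0,0,-32,-7,0,0,-0.2,0,0,-39,-7,0,0,-0.2])

```text
t: 57.95
eef_pos: [0.5762, 0.0864, 0.2452]
orientation: [-0.002, 1.0, -0.0, -0.0]
ft_force: [-0.9, 0.7, 0.3]
gripper_width: 0.0367
grip_force: 0.0
```

Emit:
carry_out(deltas=[0,0,0,0,0,0,-0.2,0,0,0,0,0,0,-0.2,0,0,0,0,0,0,-0.2,0,0,0,0,0,0,-0.2,0,0,0,0,0,0,-0.2])

```text
t: 58.45
eef_pos: [0.5755, 0.0873, 0.2455]
orientation: [0.001, 1.0, 0.0, 0.0]
ft_force: [0.8, 0.2, 0.5]
gripper_width: 0.0361
grip_force: 0.0
```

```bash
python3 - <<'E'
from h import *
v=save('wrist','K'); w=save('side','side6')
u=proj(w[0],(.53,.25,.12))[0].astype(int); a=w[1][max(u[1]-50,0):u[1]+70,u[0]-70:u[0]+90,::-1]
cv2.imwrite("pics/fin.png",np.hstack([cv2.resize(a,(400,300),interpolation=cv2.INTER_CUBIC),cv2.resize(v[1][:225,150:450,::-1],(400,300))]))
E
```

```text
(no output)
```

View pics/fin.png

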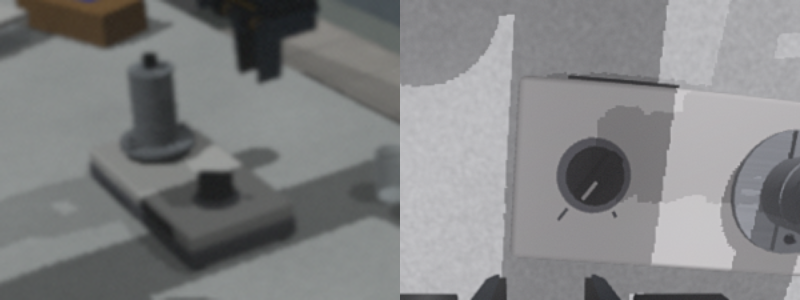

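The pointer (597,182)→(584,198) now lines up with the long run mark (562,213), and the stack is straight. Nothing is touching the robot, so I hand in.

```bash
python3 -c "
from h import *
print(env.finish_job())"
```

```text
the job is handed in; nothing more can be done
None
```

The job is handed in, but no verdict came back: the pan is on its pegs, the three sieves on the bench are nested finest to coarsest, the steel lid is on, and the selector points at the run mark; it turned about 1.18 rad, but I did not measure directly that it sprang back up.

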